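Build up the warming hob

ROBOT

A 6-joint arm with a two-finger parallel gripper is mounted at the origin on the work surface. World frame = base frame: x ahead of the robot, y to its left, z up, the work surface at z = 0. Lengths are in m, angles in rad, forces in N, time in s.
With the tool pointing down it reaches from about 0.375 to 0.925 m from the base axis. Payload 5.7 kg.
Tool frame: the origin (TCP) lies between the finger pads; the fingertips stand 8 mm ahead of it and the grasp point (between the pads) lies 11 mm behind it; y points along the fingers, x is the direction in which the jaws open and shut, and the axes are right-handed (so a half turn about y gives the same grasp; the last joint's range is limited). The gripper opens to 85 mm and grips with 20 to 120 N. Pads are 22 mm wide; open, the fingers measure 114 mm over their backs; the gripper's body (76 mm by 85 mm) begins 54 mm behind the grasp point. The pads swing forward as they close: fully open they stand 13 mm farther back than shut.
Start: joints at [1.093, 0.359, 1.51, -0, 1.272, -0.115], TCP at [0.213, 0.561, 0.239] pointing down, gripper open.
Joint ranges: [-2.97, 2.97], [-1.01, 2.36], [0.21, 2.38], [-0.96, 4.11], [0.2, 2.71], [-2.98, 2.98]. Speed limits (rad/s): [2.39, 2.39, 3.14, 3.14, 3.14, 3.14].

INTERFACE

Orientations are given as a 3x3 rotation matrix whose columns are the frame's x, y, z axes.
In Python, from workcell import monitor, vision, workorder gives the robot as it stands.
- The arm moves only by the tool send_rows, never from a script. Its argument "increments" is a list of rows, each a list of 2 entries, a list of its own where there are three numbers: the shift along the world's x, y, z in m, then the turn, a rotation vector about the world's x, y, z in rad. A call has 1 to 20 rows; each row shifts and turns the commanded pose from where the row before left it; what a row does not reach is not made up. A row lasts 1/8 s, in which the tool goes at most 62.5 mm and 10.7 degrees, less where a joint would pass 70% of its speed; a pose out of reach is approached as far as the arm can. A call with a gripper value outside its range is refused whole. "gripper" is the finger opening in m, from 0 to 0.0854, set as the call begins (left out, the last holds). The fingers move at their own pace and stop on an object; the grip force is fixed at half the most. Time passes only in rows, so rows that do not move let the fingers close. It gives the time, the measured TCP pose, the force and the opening at its end, in the units of the state.
- monitor.observe(): the state, without advancing time (a new reading comes with each control period).
- vision.capture(name): name is "scene" or "top"; returns a dict with "pixels" (384x512x3 uint8, red, green, blue), "camera_matrix" (3x3 intrinsics, pixels), "k1" (the pictures are not rectified: a ray, as slopes to the right and down, at radius r is drawn at 1 + k1 r^2 times it, then the intrinsics apply), "R" (3x3) and "t" (3): a world point X has camera coordinates R X + t. Camera axes: x right, y down, z forward; pixel columns grow to the right and rows downward; lengths in m; the calibration is good to about 2 mm. A picture is of the moment at which its call begins. There is no depth.
- workorder.close_job(): hands the job in, once; it reports no verdict.
The state is a dict: "t": time; "joints": joint angles; "joint_vel": joint speeds; "joint_efforts": joint torques, N m; "ee_pos": TCP position; "ee_rot": TCP orientation; "wrist_force": force on the tool from outside, world axes, zero at the start; "moment": the same for the moment, N m; "finger_gap": opening from 0.0 (shut) to 1.0 (fully open).
Only numpy, scipy, OpenCV 4.12 (cv2) and the standard library are available. Lean on these libraries where they do the work, as an engineer would, in place of code of your own. Each camera call takes 0.05 s, during which the arm holds its last target.

TASK

Make up the warming hob in the steel cradle on the bench: slide the square firebrick flat along the bench into the cradle's open mouth until it is home against the back wall, then set the iron grate flat on the brick, and last the round hotplate, knob up, on the grate, each one centred and square over the one below. Lower the grate and the hotplate gently rather than dropping them, do not lift or tip the brick, and leave the other things on the bench where they are.

Things in the scene. Friction and masses are not known exactly. Their poses are not given: they have to be found in the camera images.
- cradle: Dark steel cradle fixed to the bench: square pocket, open at one end, the bench its floor. Origin: on the bench, where the middle of the brick comes when home; x points from mouth to back wall, z up. 116 mm wide inside (y); back wall at x = +55 mm; side walls reach forward to x = -25 mm. Walls 6 mm thick, 55 mm high; flanges 4 mm thick stick out 18 mm at both sides.
- cradle_mouth (a point): Middle of the cradle's mouth, on the bench, 51 mm before the cradle's origin. From the side walls' ends (x = -25 mm) cheeks flare outwards at 38 degrees to here, where the mouth is about 155 mm wide. The brick when home has its front face 4 mm outside this point.
- firebrick: Plain terracotta firebrick slab, 110 x 110 mm, 30 mm thick, 0.4 to 0.85 kg, lying flat on the bench in front of the cradle's mouth. Origin: centre of its underside; x and y along its edges, z up. Too wide to grasp: push it.
- grate: Dark cast iron grate lying flat, 104 x 104 mm, 16 mm thick, about 0.5 kg. Origin: centre of its underside. Three bars along its x: the middle one 16 mm wide, two edge ones 12 mm wide, joined by 12 mm end bars. The two open slots (32 mm in y, 80 mm in x) take the fingers, to pinch the middle bar across its 16 mm. A quarter turn on the brick does no harm.
- hotplate: Dark cast iron hotplate: round disc 104 mm in diameter, 6 mm thick, with an upright round knob 22 mm in diameter at its centre, whose top is 34 mm above the underside; about 0.4 kg. It lies knob up. Origin: centre of the underside, z up along the knob.
- food_tin: a closed food tin, 74 mm across, 70 mm tall; stands or lies on the bench, not part of the job. Origin: centre of its underside.
- mug: a white mug, 80 mm across, 85 mm tall; stands or lies on the bench, not part of the job. Origin: centre of its underside.
- jar: an amber jar with a brass cap, 70 mm across, 90 mm tall; stands or lies on the bench, not part of the job. Origin: centre of its underside.
- matchbox: a cardboard matchbox, 55 x 36 x 18 mm; stands or lies on the bench, not part of the job. Origin: centre of its underside.
- spoon: a spoon lying flat, about 180 mm long; stands or lies on the bench, not part of the job. Origin: centre of its underside.
Not all that is in view belongs to the job. What is shaped like the grate but turquoise is not meant.

How it is judged:
On the way, in this order (a step that is already met when the one before it is completed fails the run):
1. The firebrick is home in the cradle, square, against the back wall (x of firebrick in the frame of cradle between -0.005 and 0.004 m and y of firebrick in the frame of cradle between -0.006 and 0.006 m and (angle between the x axis of firebrick and the x axis of cradle, either way round below 0.07 rad or angle between the x axis of firebrick and the y axis of cradle, either way round below 0.07 rad) and height (world z) of firebrick below 0.003 m and angle between firebrick's own z axis and vertical below 0.03 rad), for 0.2 s.
2. The grate lies flat, centred and square on the firebrick, let go (all of step 1 and z of grate in the frame of firebrick between 0.028 and 0.0325 m and horizontal distance between grate and firebrick below 0.006 m and (angle between the x axis of grate and the x axis of firebrick, either way round below 0.07 rad or angle between the x axis of grate and the y axis of firebrick, either way round below 0.07 rad) and angle between grate's own z axis and vertical below 0.03 rad and contact force between the fingers and grate below 0.3 N), for 0.2 s.
3. The hotplate lies flat and centred on the grate (all of step 1 and z of grate in the frame of firebrick between 0.028 and 0.0325 m and horizontal distance between grate and firebrick below 0.006 m and (angle between the x axis of grate and the x axis of firebrick, either way round below 0.07 rad or angle between the x axis of grate and the y axis of firebrick, either way round below 0.07 rad) and angle between each of grate, hotplate's own z axis and vertical below 0.03 rad and z of hotplate in the frame of grate between 0.014 and 0.0185 m and horizontal distance between hotplate and grate below 0.006 m), for 0.2 s.
At the end, for the whole second after the job is handed in: The firebrick lies flat in the cradle within 5 mm of the back wall and square within 4 degrees; the grate lies flat on it, centred within 6 mm and square within 4 degrees (quarter turns count as square); the hotplate lies flat, knob up, on the grate, centred within 6 mm; all are at rest and let go (all of step 3 and linear speed of each of firebrick, grate, hotplate below 0.02 m/s); the robot touches nothing.
It fails at once if The firebrick is lifted or tipped (height (world z) of firebrick above 0.012 m or angle between firebrick's own z axis and vertical above 0.15 rad).
It fails at once if The grate or the hotplate is let fall from more than about 10 mm above the part below, or slammed onto it (contact force over 120 N) ((horizontal distance between grate and firebrick below 0.06 m and z of grate in the frame of firebrick above 0.038 m and contact force between the fingers and grate below 0.1 N and linear speed of grate above 0.15 m/s) or (horizontal distance between hotplate and grate below 0.06 m and z of hotplate in the frame of grate above 0.024 m and contact force between the fingers and hotplate below 0.1 N and linear speed of hotplate above 0.15 m/s) or contact force between any of grate, hotplate and firebrick above 120 N or contact force between hotplate and grate above 120 N).
It fails at once if Another thing on the bench is shifted by more than 30 mm or knocked over (distance of any of food_tin, mug, jar, matchbox, spoon from where it was at the start of the episode above 0.03 m or angle between any of food_tin, mug, jar, matchbox, spoon's own z axis and vertical above 0.4 rad).
It also fails if it takes over 72 s, if anything falls off the work surface, if the arm or the gripper's body presses on something with over 40 N, if the wrist force passes 120 N, or if a joint passes its speed limit or range.

## Working session

There is one attempt and no reset: what is moved stays moved. The work goes in short steps, Python scripts to look and compute and a tool call to move; the robot and the scene stay as the last step left them, time stands still between calls to the robot, and variables do not carry over. Pictures are saved under pics/ and viewed, and the job is handed in when it is done.

Besides the shell and the picture viewer there is one more tool, called after ">>>" as a command line: name --argument value ..., lists and objects as JSON in quotes. send_rows: Moves the arm, as the interface text tells. Its arguments: {"type":"object","properties":{"increments":{"type":"array","items":{"type":"array"}},"gripper":{"type":"number"}},"required":["increments"]}

```bash
mkdir -p pics; ls; python3 - <<'E'
from workcell import monitor, vision
import cv2, numpy as np
s=monitor.observe()
print({k:np.round(v,3).tolist() for k,v in s.items()})
for n in ("scene","top"):
    c=vision.capture(n)
    cv2.imwrite(f"pics/{n}0.png",cv2.cvtColor(c["pixels"],cv2.COLOR_RGB2BGR))
    print(n,c["camera_matrix"],c["k1"],c["R"],c["t"], -np.array(c["R"]).T@np.array(c["t"]))
E
```

```text
pics
{'t': 0.0, 'joints': [1.093, 0.36, 1.511, -0.0, 1.272, -0.115], 'joint_vel': [0.0, 0.0, -0.0, 0.0, 0.002, 0.001], 'joint_efforts': [-0.003, -52.762, -27.862, -0.0, 0.013, -0.0], 'ee_pos': [0.213, 0.56, 0.238], 'ee_rot': [[0.355, -0.001, -0.935], [0.935, -0.002, 0.355], [-0.002, -1.0, 0.0]], 'wrist_force': [0.406, -0.679, 0.969], 'moment': [-0.035, 0.012, 0.03], 'finger_gap': 1.002}
scene [[479.64345448   0.         248.63451974]
 [  0.         479.64345448 203.24435735]
 [  0.           0.           1.        ]] -0.13815403266422047 [[ 0.74311017  0.66900524 -0.01480759]
 [ 0.43661781 -0.501513   -0.7468933 ]
 [-0.50710173  0.54855874 -0.66477902]] [-0.33799158 -0.16871516  1.8008537 ] [ 1.23804505 -0.84636875  1.06615269]
top [[463.50141714   0.         254.18708558]
 [  0.         463.50141714 192.79567417]
 [  0.           0.           1.        ]] -0.15434630699287794 [[-0.10297408 -0.99466914  0.00544491]
 [-0.97004602  0.09921113 -0.22173831]
 [ 0.22001606 -0.02811511 -0.97509101]] [0.03630008 0.4765631  1.08453145] [0.22741177 0.01931793 1.16299151]
```

View pics/scene0.png

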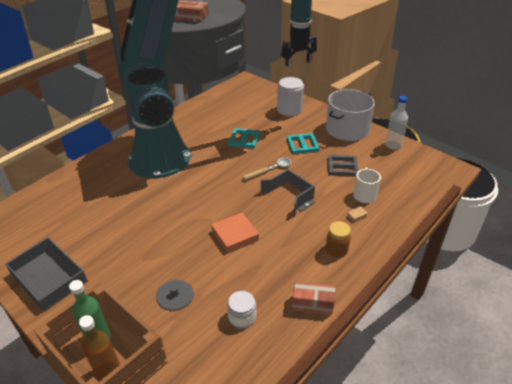

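View pics/top0.png

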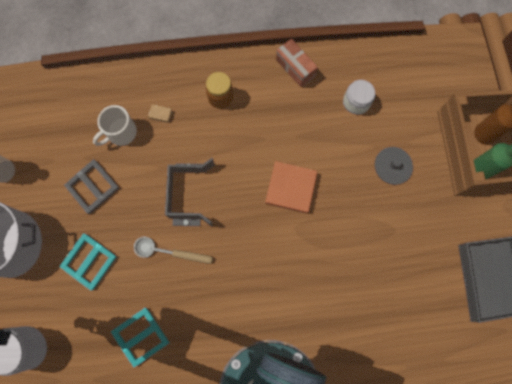

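```bash
cat > h.py <<'E'
from workcell import monitor, vision
import cv2, numpy as np
def cap(n):
    c=vision.capture(n); c={k:(np.array(v) if k!="k1" else float(v)) for k,v in c.items()}
    return c
def dist(c): return np.array([c["k1"],0,0,0,0.])
def proj(c,X):
    X=np.asarray(X,float).reshape(-1,3)
    return cv2.projectPoints(X,cv2.Rodrigues(c["R"])[0],c["t"],c["camera_matrix"],dist(c))[0].reshape(-1,2)
def ray(c,uv):
    n=cv2.undistortPoints(np.asarray(uv,float).reshape(-1,1,2),c["camera_matrix"],dist(c)).reshape(-1,2)
    d=np.c_[n,np.ones(len(n))]@c["R"]; o=-c["R"].T@c["t"]
    return o,d
def onz(c,uv,z):
    o,d=ray(c,uv); return o+d*((z-o[2])/d[:,2])[:,None]
def tri(c1,u1,c2,u2):
    out=[]
    for a,b in zip(np.reshape(u1,(-1,2)),np.reshape(u2,(-1,2))):
        o1,d1=ray(c1,a);o2,d2=ray(c2,b);d1=d1[0];d2=d2[0]
        A=np.c_[d1,-d2];s=np.linalg.lstsq(A,o2-o1,rcond=None)[0]
        p,q=o1+s[0]*d1,o2+s[1]*d2; out.append(np.r_[(p+q)/2,np.linalg.norm(p-q)])
    return np.array(out)
def crop(c,u0,v0,w,h,s,fn,pts=None):
    im=cv2.cvtColor(c["pixels"],cv2.COLOR_RGB2BGR)[v0:v0+h,u0:u0+w]
    im=cv2.resize(im,None,fx=s,fy=s,interpolation=cv2.INTER_CUBIC)
    if pts is not None:
        for p in pts: cv2.circle(im,(int(round((p[0]-u0+.5)*s)),int(round((p[1]-v0+.5)*s))),2,(0,255,0),-1)
    cv2.imwrite("pics/"+fn,im); return im
def sheet(ims,fn,gap=6):
    H=max(i.shape[0] for i in ims); 
    ims=[cv2.copyMakeBorder(i,0,H-i.shape[0],0,gap,cv2.BORDER_CONSTANT) for i in ims]
    cv2.imwrite("pics/"+fn,np.hstack(ims))
E
python3 - <<'E'
from h import *
import pickle
T=cap("top");S=cap("scene");pickle.dump((T,S),open("c0.pkl","wb"))
a=crop(T,150,145,180,95,4,"a.png")
b=crop(S,200,160,130,100,6,"b.png")
E
```

```text
(no output)
```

View pics/a.png

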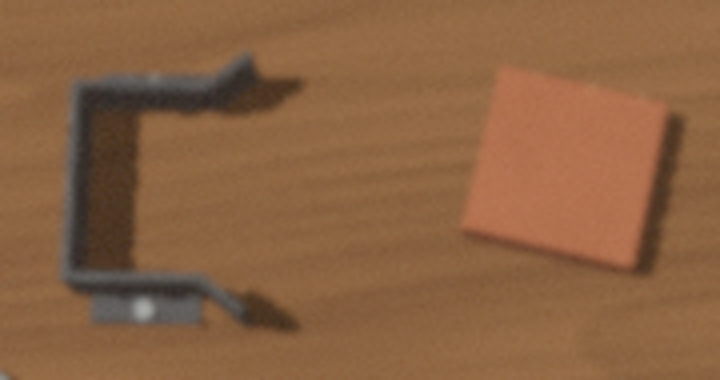

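View pics/b.png

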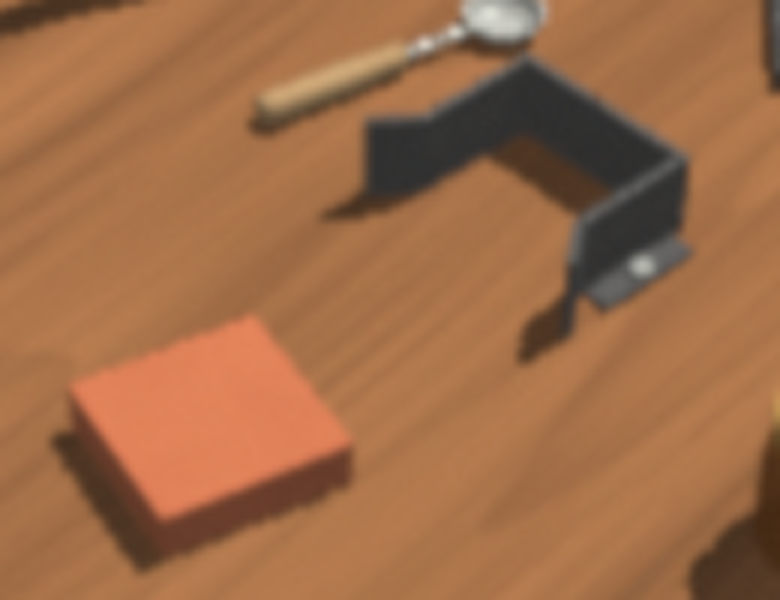

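```bash
python3 - <<'E'
from h import *
import pickle
T,S=pickle.load(open("c0.pkl","rb"))
A=lambda p:np.array(p)/4.-0.375+[150,145]
B=lambda p:np.array(p)/6.-0.4+[200,160]
np.set_printoptions(precision=4,suppress=True)
bt=A([(502,67),(668,103),(634,270),(462,230)]); bs=B([(350,447),(163,522),(70,388),(255,317)])
print(tri(T,bt,S,bs)); print(onz(T,bt,.03).mean(0),onz(S,bs,.03).mean(0))
ct=A([(76,80),(66,281)]); cs=B([(687,160),(529,57)])
print(tri(T,ct,S,cs));print(onz(T,ct,.055),onz(S,cs,.055))
a=crop(T,50,150,80,70,5,"x.png");b=crop(T,360,135,70,65,5,"y.png")
sheet([a,b],"c.png")
a=crop(S,315,140,60,50,6,"x.png");b=crop(S,145,270,60,50,6,"y.png")
sheet([a,b],"d.png")
E
```

```text
[[ 0.5606 -0.075   0.0265  0.0006]
 [ 0.5262 -0.1769  0.0285  0.0021]
 [ 0.4222 -0.1405  0.0274  0.0046]
 [ 0.4583 -0.0369  0.0272  0.0034]]
[ 0.4903 -0.1081  0.03  ] [ 0.4945 -0.1082  0.03  ]
[[0.572  0.1934 0.0534 0.0016]
 [0.4466 0.2089 0.052  0.0048]]
[[0.571  0.1926 0.055 ]
 [0.4444 0.2066 0.055 ]] [[0.5734 0.1926 0.055 ]
 [0.45   0.2081 0.055 ]]
```

View pics/c.png

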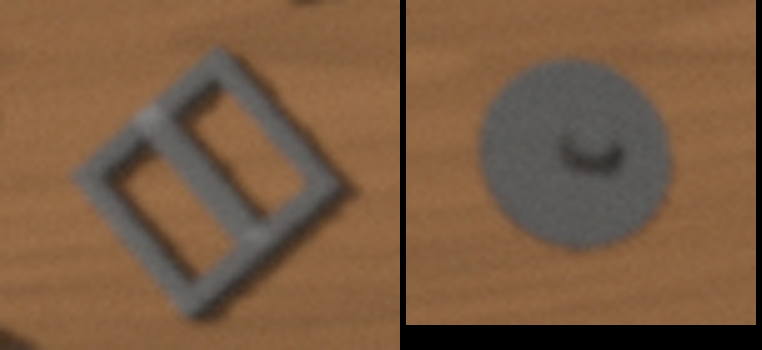

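View pics/d.png

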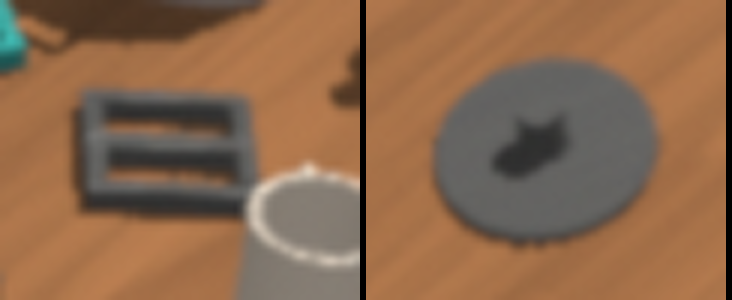

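```bash
cat > fit.py <<'E'
from h import *
from scipy.optimize import minimize
from scipy.ndimage import map_coordinates
def grad(c,s=0.8):
    L=cv2.cvtColor(c["pixels"],cv2.COLOR_RGB2LAB).astype(np.float32)
    L=cv2.GaussianBlur(L,(0,0),s)
    gx=cv2.Sobel(L,cv2.CV_32F,1,0,ksize=3)/8;gy=cv2.Sobel(L,cv2.CV_32F,0,1,ksize=3)/8
    return gx,gy
def seg(*P,closed=True):
    P=[np.array(p,float) for p in P]; n=len(P)
    return [(P[i],P[(i+1)%n]) for i in range(n if closed else n-1)]
def rect(hx,hy,z,cx=0,cy=0): return seg((cx-hx,cy-hy,z),(cx+hx,cy-hy,z),(cx+hx,cy+hy,z),(cx-hx,cy+hy,z))
def circ(r,z,n=36): return seg(*[(r*np.cos(a),r*np.sin(a),z) for a in np.linspace(0,2*np.pi,n,endpoint=False)])
BRICK=rect(.055,.055,.03)
GRATE=rect(.052,.052,.016)+rect(.040,.016,.016,0,.024)+rect(.040,.016,.016,0,-.024)
PLATE=circ(.052,.006)
def cr(o,z=.055):  # outline offset o (0 inner, .006 outer)
    c=np.cos(np.radians(38));s=np.sin(np.radians(38)); 
    k=o*np.tan(np.radians(19))
    yi=.058+o; x1=-.025; x2=-.051; dy=.026*np.tan(np.radians(38))
    xb=.055+o
    f=lambda sg:[(xb,sg*yi,z),(x1-k*0,sg*yi,z)]
    return seg((x1,-yi,z),(xb,-yi,z),(xb,yi,z),(x1,yi,z),closed=False)
CRADLE=cr(0)+cr(.006)
def world(segs,p,z0=0,n=15):
    x,y,a=p[:3]; R=np.array([[np.cos(a),-np.sin(a),0],[np.sin(a),np.cos(a),0],[0,0,1]])
    t=np.linspace(0.03,.97,n)[:,None]
    pts=[];dr=[]
    for A,B in segs:
        k=max(3,int(np.linalg.norm(B-A)/.003)); t=np.linspace(0.04,.96,k)[:,None]
        pts.append(A+(B-A)*t); dr.append(np.repeat((B-A)[None]/np.linalg.norm(B-A),k,0))
    P=np.vstack(pts);D=np.vstack(dr)
    o=np.array([x,y,z0]); return P@R.T+o,D@R.T
def score(c,g,segs,p,z0=0):
    P,D=world(segs,p,z0); u=proj(c,P);v=proj(c,P+D*1e-3)-u
    v/=np.linalg.norm(v,axis=1)[:,None]; nx,ny=-v[:,1],v[:,0]
    s=0
    for ch in range(3):
        a=map_coordinates(g[0][...,ch],[u[:,1],u[:,0]],order=1,mode='nearest')
        b=map_coordinates(g[1][...,ch],[u[:,1],u[:,0]],order=1,mode='nearest')
        s=s+(a*nx+b*ny)**2
    return np.sqrt(s).mean()
def fit(cs,segs,p0,z0=0,freez=False,blurs=(2,1.0)):
    p=np.array(list(p0)+([z0] if freez else []),float)
    for b in blurs:
        gs=[grad(c,b) for c in cs]
        f=lambda q:-sum(score(c,g,segs,q,q[3] if freez else z0) for c,g in zip(cs,gs))
        sim=[p]+[p+d for d in np.diag([.006,.006,.06]+([.006] if freez else []))]
        r=minimize(f,p,method="Nelder-Mead",options=dict(initial_simplex=np.array(sim),xatol=1e-5,fatol=1e-4,maxiter=600)); p=r.x
    return p,-r.fun
E
python3 - <<'E'
from fit import *
import pickle
T,S=pickle.load(open("c0.pkl","rb"))
np.set_printoptions(precision=4,suppress=True)
A=lambda p:np.array(p)/5.-0.4+[50,150]
gc=onz(T,A([(220,50),(345,190),(195,315),(80,178)]),.016);print(gc)
pc=onz(T,[[394,166]],.006)[0];print(pc)
init=dict(brick=(BRICK,(.493,-.108,np.arctan2(-.17+.075,.526-.56)+np.pi/2)),cradle=(CRADLE,(.51,.142,np.pi/2+.12)),
 grate=(GRATE,(*gc.mean(0)[:2],np.arctan2(*(gc[2]-gc[3])[1::-1])+np.pi/2)),plate=(PLATE,(pc[0],pc[1],0)))
out={}
for k,(s,p) in init.items():
    for nm,cs,fz in (("T",[T],0),("S",[S],0),("TS",[T,S],0),("TSz",[T,S],1)):
        q,v=fit(cs,s,p,0,fz); print(k,nm,q,round(v,2)); out[k,nm]=q
pickle.dump(out,open("fit0.pkl","wb"))
for c,n in((T,"T"),(S,"S")):
    im=[]
    for k,(s,_) in init.items():
        u=proj(c,world(s,out[k,n])[0]); m=u.mean(0).astype(int)
        im.append(crop(c,m[0]-40,m[1]-40,80,80,4.8 if 0 else 4,"x.png",u))
    cv2.imwrite(f"pics/f{n}.png",np.vstack([np.hstack(im[:2]),np.hstack(im[2:])])[:600])
E
```

```text
[[0.6182 0.3969 0.016 ]
 [0.5354 0.3322 0.016 ]
 [0.4776 0.4135 0.016 ]
 [0.5566 0.4742 0.016 ]]
[ 0.5231 -0.3885  0.006 ]
brick T [ 0.4923 -0.108  -0.3393] 9.71
brick S [ 0.4931 -0.1069 -0.3441] 15.74
brick TS [ 0.4927 -0.1075 -0.341 ] 25.28
brick TSz [ 0.4927 -0.1075 -0.3419  0.0001] 25.29
cradle T [0.5016 0.1414 1.4622] 11.3
cradle S [0.5035 0.1417 1.4623] 15.72
cradle TS [0.502  0.1417 1.4604] 26.82
cradle TSz [ 0.502   0.1424  1.4638 -0.0014] 26.99
grate T [ 0.5538  0.4017 -0.9315] 7.17
grate S [ 0.5451  0.405  -1.0335] 9.74
grate TS [ 0.5487  0.4093 -0.9179] 16.94
grate TSz [ 0.5527  0.4012 -0.9019  0.0052] 16.74
plate T [ 0.5247 -0.3875 -0.0105] 8.19
plate S [ 0.5293 -0.3899 -0.0111] 11.74
plate TS [ 0.5271 -0.3891  0.0321] 18.63
plate TSz [ 0.5263 -0.3885 -0.005  -0.0038] 19.61
```

```bash
python3 -c "
import cv2,numpy as np
a=cv2.imread('pics/fT.png');b=cv2.imread('pics/fS.png');print(a.shape)
c=np.hstack([a[:,:], b]);cv2.imwrite('pics/fTS.png',cv2.resize(c,(800,int(c.shape[0]*800/c.shape[1]))))"
```

```text
(600, 640, 3)
```

View pics/fT.png

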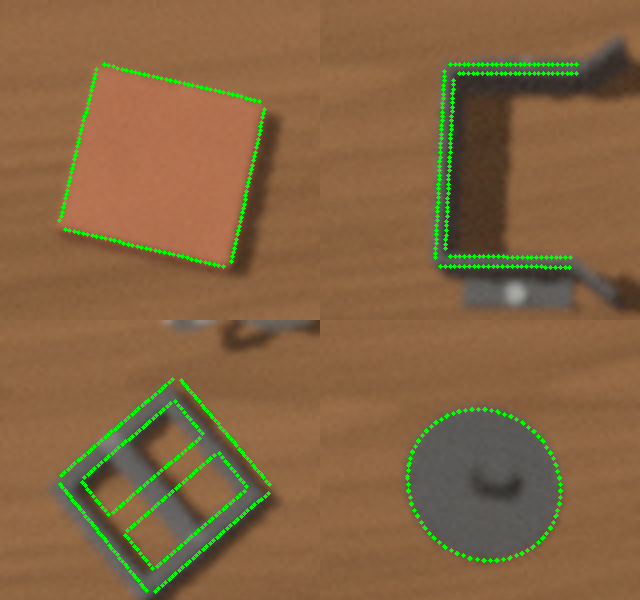

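View pics/fS.png

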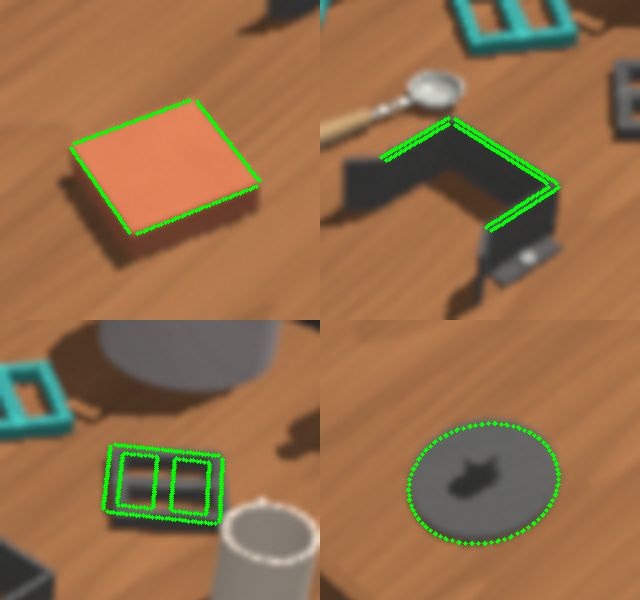

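```bash
python3 - <<'E'
from fit import *
import pickle
T,S=pickle.load(open("c0.pkl","rb"))
np.set_printoptions(precision=4,suppress=True)
im=[]
for nm,cs,fz in (("T",[T],0),("S",[S],0),("TS",[T,S],0),("TSz",[T,S],1)):
    q,v=fit(cs,GRATE,(.547,.404,.66),0,fz,(1.5,.8)); print(nm,q,round(v,2))
    if len(cs)==1:
        u=proj(cs[0],world(GRATE,q)[0]); m=u.mean(0).astype(int); im.append(crop(cs[0],m[0]-32,m[1]-32,64,64,6,"x.png",u))
sheet(im,"g.png")
q,v=fit([S],PLATE,(.527,-.389,0));
E
```

```text
T [0.5535 0.4017 0.6366] 9.04
S [0.5434 0.4088 0.5607] 13.37
TS [0.5485 0.4093 0.645 ] 22.7
TSz [0.5483 0.4085 0.6451 0.0022] 22.93
```

View pics/g.png

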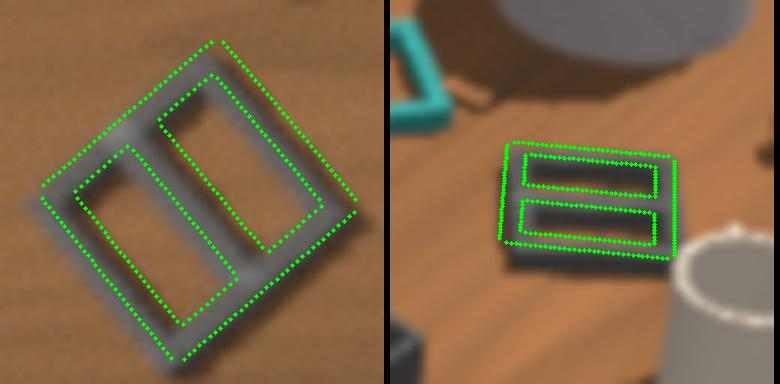

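```bash
cat >> fit.py <<'E'
def mfit(cs,segs,p0,z0=0,r=.009,ra=.12,blurs=(1.2,.8)):
    best=None
    gs=[grad(c,1.2) for c in cs]
    L=[]
    for dx in np.linspace(-r,r,7):
        for dy in np.linspace(-r,r,7):
            for da in np.linspace(-ra,ra,7):
                p=np.array(p0)+[dx,dy,da]; L.append((sum(score(c,g,segs,p,z0) for c,g in zip(cs,gs)),tuple(p)))
    L.sort(reverse=True)
    for _,p in L[:4]:
        q,v=fit(cs,segs,p,z0,False,blurs)
        if best is None or v>best[1]: best=(q,v)
    return best
E
python3 - <<'E'
from fit import *
import pickle
T,S=pickle.load(open("c0.pkl","rb"))
np.set_printoptions(precision=4,suppress=True)
im=[]
for nm,cs in (("T",[T]),("S",[S]),("TS",[T,S])):
    q,v=mfit(cs,GRATE,(.547,.407,.65)); print(nm,q,round(v,2))
    u=proj(cs[0],world(GRATE,q)[0]); m=u.mean(0).astype(int); im.append(crop(cs[0],m[0]-32,m[1]-32,64,64,4,"x.png",u))
sheet(im,"g.png")
E
```

```text
T [0.5442 0.3949 0.6474] 10.33
S [0.5478 0.4121 0.6251] 13.68
TS [0.5485 0.4093 0.645 ] 22.7
```

View pics/g.png

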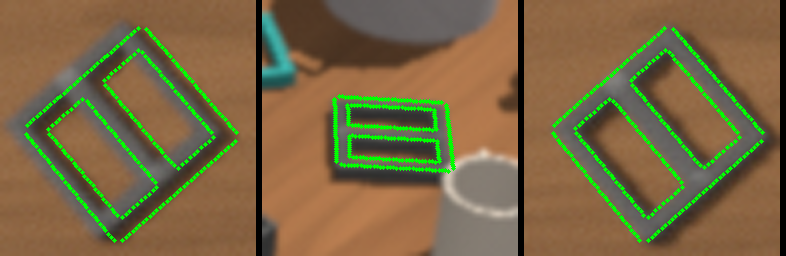

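>>> send_rows --increments '[[[0.035, -0.03, 0], [0, 0, -0.0824]], [[0.035, -0.03, 0], [0, 0, -0.0824]], [[0.035, -0.03, 0], [0, 0, -0.0824]], [[0.035, -0.03, 0], [0, 0, -0.0824]], [[0.035, -0.03, 0], [0, 0, -0.0824]], [[0.035, -0.03, 0], [0, 0, -0.0824]], [[0.0058, -0.06, 0], [0, 0, -0.0824]], [[0.0058, -0.06, 0], [0, 0, -0.0824]], [[0.0058, -0.06, 0], [0, 0, -0.0824]], [[0.0058, -0.06, 0], [0, 0, -0.0824]], [[0.0058, -0.06, 0], [0, 0, -0.0824]], [[0.0058, -0.06, 0], [0, 0, -0.0824]], [[0.0058, -0.06, 0], [0, 0, -0.0824]], [[0.0058, -0.06, 0], [0, 0, -0.0824]], [[0.0058, -0.06, 0], [0, 0, -0.0824]], [[0.0058, -0.06, 0], [0, 0, -0.0824]]]' --gripper 0.07

```text
t: 2.2
ee_pos: [0.4808, -0.2211, 0.2393]
ee_rot: [[0.994, 0.0, 0.113], [-0.113, 0.0, 0.994], [0.0, -1.0, 0.0]]
wrist_force: [0.1, 0.9, 0.2]
finger_gap: 0.824
```

>>> send_rows --increments '[[[0, 0, -0.05], [0, 0, 0]], [[0, 0, -0.05], [0, 0, 0]], [[0, 0, -0.05], [0, 0, 0]], [[0, 0, -0.04], [0, 0, 0]], [[0, 0, -0.02], [0, 0, 0]], [[0, 0, -0.01], [0, 0, 0]], [[0, 0, 0], [0, 0, 0]]]'

```text
t: 3.08
ee_pos: [0.4808, -0.219, 0.019]
ee_rot: [[0.994, -0.001, 0.11], [-0.11, 0.0, 0.994], [-0.001, -1.0, 0.0]]
wrist_force: [0.1, 0.7, 0.1]
finger_gap: 0.82
```

```bash
python3 - <<'E'
from fit import *
T=cap("top");S=cap("scene")
s=monitor.observe(); p=np.array(s["ee_pos"]);print(p,s["wrist_force"])
a=crop(T,260,150,80,110,4,"x.png",proj(T,[p,p-[0,0,.02]])); b=crop(S,170,190,90,110,4,"y.png",proj(S,[p,p-[0,0,.02]]))
sheet([a,b],"h.png")
E
```

```text
[ 0.48156574 -0.21946218  0.02004386] [0.73365282 0.4052864  0.43438447]
```

View pics/h.png

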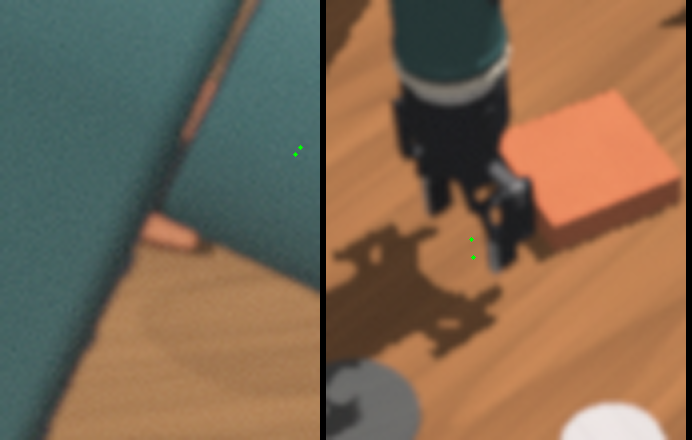

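>>> send_rows --increments '[[[0, 0, -0.004], [0, 0, 0]], [[0, 0, -0.004], [0, 0, 0]], [[0.0022, 0.0199, 0], [0, 0, 0]], [[0.0011, 0.01, 0], [0, 0, 0]], [[0.0011, 0.01, 0], [0, 0, 0]], [[0.0011, 0.01, 0], [0, 0, 0]], [[0.0011, 0.01, 0], [0, 0, 0]], [[0.0011, 0.01, 0], [0, 0, 0]], [[0.0011, 0.01, 0], [0, 0, 0]], [[0, 0, 0], [0, 0, 0]]]'

```text
t: 4.42
ee_pos: [0.4891, -0.138, 0.0111]
ee_rot: [[0.994, -0.001, 0.109], [-0.109, 0.001, 0.994], [-0.001, -1.0, 0.001]]
wrist_force: [-0.0, 0.3, -0.1]
finger_gap: 0.819
```

```bash
python3 - <<'E'
from fit import *
S=cap("scene")
s=monitor.observe(); p=np.array(s["ee_pos"]);print(p,s["wrist_force"])
q,v=mfit([S],BRICK,(.4927,-.085,-.2),r=.02,ra=.25); print(q,v)
d=q[:2]-[.502,.1417];c,n=np.cos(1.462),np.sin(1.462)
print("s,w,yaw",d@[c,n],d@[-n,c],q[2]-1.462+np.pi/2)
crop(S,170,140,130,110,5,"i.png",proj(S,world(BRICK,q)[0]))
E
```

```text
[ 0.48915993 -0.13840536  0.01114016] [-0.50537043 -0.09997601 -0.48893244]
[ 0.49986203 -0.10386507 -0.10532553] 12.58634986591072
s,w,yaw -0.24434531327905637 -0.024538572335169834 0.003470796316122682
```

View pics/i.png

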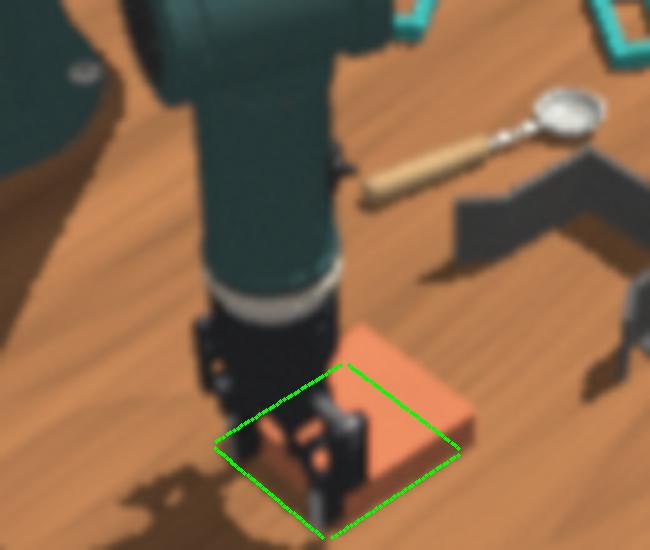

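```bash
cat >> fit.py <<'E'
CR=(.502,.1417,1.462)
def rel(q,f=CR):
    d=np.array(q[:2])-f[:2];c,n=np.cos(f[2]),np.sin(f[2])
    return np.array([d@[c,n],d@[-n,c],(q[2]-f[2]+np.pi/4)%(np.pi/2)-np.pi/4])
E
python3 - <<'E'
from fit import *
S=cap("scene")
q,v=mfit([S],BRICK,(.502,-.072,-.15),r=.01,ra=.15); print(q,v,rel(q))
crop(S,170,140,130,110,5,"i.png",proj(S,world(BRICK,q)[0]))
E
```

```text
[ 0.50197026 -0.07112297 -0.01648312] 10.81489994610923 [-0.21156789 -0.02307914  0.0923132 ]
```

View pics/i.png

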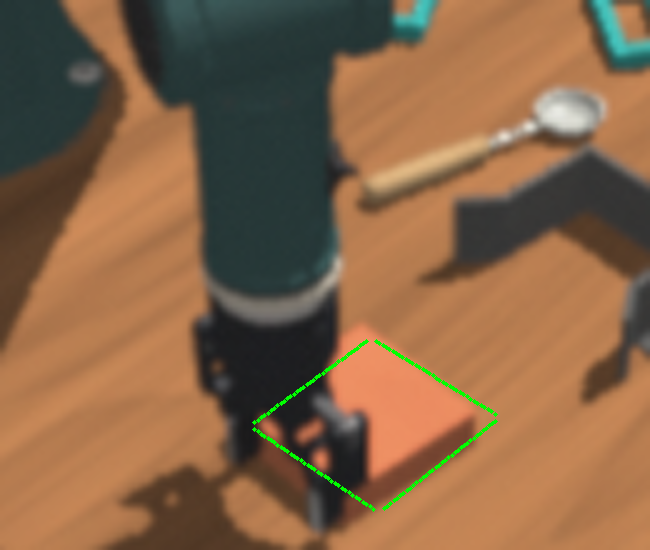

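```bash
python3 - <<'E'
from fit import *
S=cap("scene")
C=lambda p:np.array(p)/5.-.4+[170,140]
w=onz(S,C([(362,325),(476,412),(366,474)]),.03); print(w)
a=w[0]-w[1];b=w[1]-w[2]
print(np.arctan2(a[1],a[0])-1.462-np.pi/2,np.arctan2(b[1],b[0])-1.462, np.linalg.norm(a))
for y in (0,.1):
  t=1.462+y; q=w[1,:2]-.055*np.array([np.cos(t),np.sin(t)])-.055*np.array([np.sin(t),-np.cos(t)]); print(rel([*q,t]))
E
```

```text
[[ 0.43585708 -0.01039215  0.03      ]
 [ 0.54433566 -0.02356277  0.03      ]
 [ 0.52934765 -0.10853793  0.03      ]]
-0.012024471161929062 -0.06578908329055078 0.10927519861796668
[-0.21468877 -0.00502989  0.        ]
[-0.21990484 -0.0107955   0.1       ]
```

>>> send_rows --increments '[[[0.0008, 0.01, 0], [0, 0, 0]], [[0.0008, 0.01, 0], [0, 0, 0]], [[0.0008, 0.01, 0], [0, 0, 0]], [[0.0008, 0.01, 0], [0, 0, 0]], [[0.0008, 0.01, 0], [0, 0, 0]], [[0.0008, 0.01, 0], [0, 0, 0]], [[0.0008, 0.01, 0], [0, 0, 0]], [[0.0008, 0.01, 0], [0, 0, 0]], [[0.0008, 0.01, 0], [0, 0, 0]], [[0.0008, 0.01, 0], [0, 0, 0]], [[0.0008, 0.01, 0], [0, 0, 0]], [[0.0008, 0.01, 0], [0, 0, 0]], [[0, 0, 0], [0, 0, 0]]]'

```text
t: 6.2
ee_pos: [0.4992, -0.0182, 0.0113]
ee_rot: [[0.994, -0.0, 0.109], [-0.109, 0.0, 0.994], [-0.0, -1.0, 0.0]]
wrist_force: [1.0, -0.6, 0.1]
finger_gap: 0.818
```

```bash
python3 - <<'E'
from fit import *
S=cap("scene");s=monitor.observe(); p=np.array(s["ee_pos"]);print(p,s["wrist_force"],rel([*p[:2],0]))
crop(S,200,130,140,110,5,"j.png")
T=cap("top");crop(T,150,145,180,95,4,"k.png")
E
```

```text
[ 0.49919611 -0.01857636  0.01124727] [ 0.78912097 -0.17912444 -0.30642992] [-0.15963318 -0.01461579  0.10879633]
```

View pics/j.png

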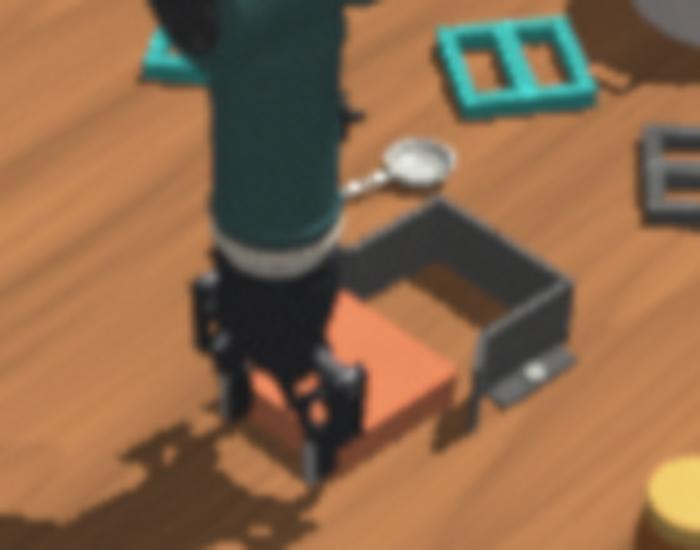

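View pics/k.png

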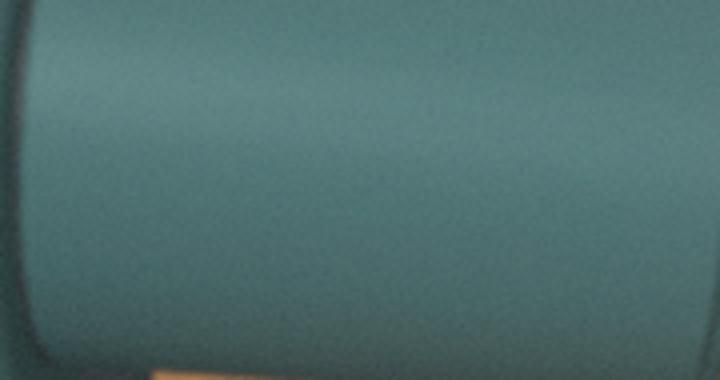

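```bash
python3 - <<'E'
from fit import *
S=cap("scene")
C=lambda p:np.array(p)/5.-.4+[200,130]
w=onz(S,C([(342,293),(457,374),(366,430)]),.03); print(w)
a=w[0]-w[1];b=w[1]-w[2]
print(np.arctan2(a[1],a[0])-1.462-np.pi/2,np.arctan2(b[1],b[0])-1.462, np.linalg.norm(a))
t=1.462; q=w[1,:2]-.055*np.array([np.cos(t),np.sin(t)])-.055*np.array([np.sin(t),-np.cos(t)]); print(rel([*q,t]))
# cradle right inner corner at start of straight wall (x=-25,y=-58,z=.055)
P,_=world(CRADLE,(.5035,.1417,1.4623)); 
crop(S,200,130,140,110,5,"j.png",np.vstack([proj(S,P),proj(S,w)]))
E
```

```text
[[0.44586873 0.10806837 0.03      ]
 [0.55490787 0.09455146 0.03      ]
 [0.54443582 0.01513981 0.03      ]]
-0.01453826132378988 -0.022317558987604125 0.10987375528331692
[-0.09612494 -0.00271453  0.        ]
```

View pics/j.png

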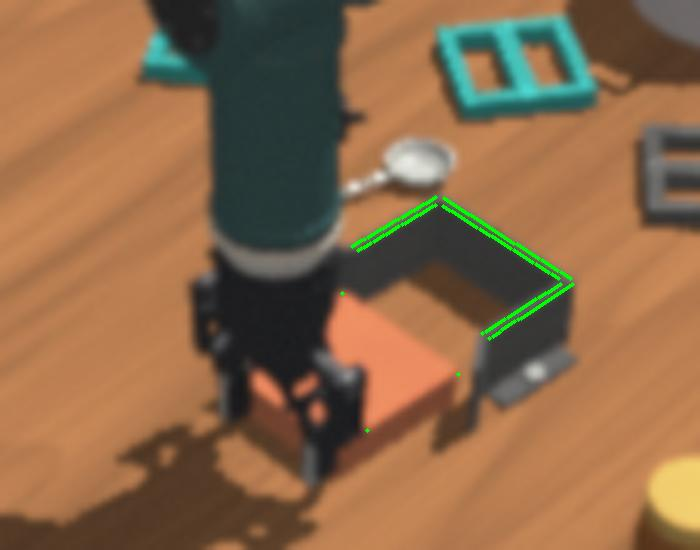

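>>> send_rows --increments '[[[0.0011, 0.01, 0], [0, 0, 0]], [[0.0011, 0.01, 0], [0, 0, 0]], [[0.0011, 0.01, 0], [0, 0, 0]], [[0.0011, 0.01, 0], [0, 0, 0]], [[0.0011, 0.01, 0], [0, 0, 0]], [[0.0011, 0.01, 0], [0, 0, 0]], [[0.0011, 0.01, 0], [0, 0, 0]], [[0.0011, 0.01, 0], [0, 0, 0]], [[0.0008, 0.007, 0], [0, 0, 0]], [[0, 0, 0], [0, 0, 0]]]'

```text
t: 7.6
ee_pos: [0.509, 0.0686, 0.0113]
ee_rot: [[0.994, 0.0, 0.11], [-0.11, 0.0, 0.994], [0.0, -1.0, 0.0]]
wrist_force: [0.3, 0.2, -0.9]
finger_gap: 0.821
```

Free sliding so far; the remaining ~9 mm in small steps while watching the force.

>>> send_rows --increments '[[[0.0004, 0.004, 0], [0, 0, 0]], [[0.0002, 0.002, 0], [0, 0, 0]], [[0, 0, 0], [0, 0, 0]]]'

```text
t: 7.98
ee_pos: [0.5095, 0.0739, 0.0112]
ee_rot: [[0.994, -0.0, 0.11], [-0.11, 0.0, 0.994], [-0.0, -1.0, 0.0]]
wrist_force: [0.4, -1.1, -0.5]
finger_gap: 0.821
```

>>> send_rows --increments '[[[0.0002, 0.002, 0], [0, 0, 0]], [[0, 0, 0], [0, 0, 0]]]'

```text
t: 8.22
ee_pos: [0.5097, 0.0759, 0.0112]
ee_rot: [[0.994, -0.0, 0.11], [-0.11, 0.0, 0.994], [-0.0, -1.0, 0.0]]
wrist_force: [0.8, -0.4, 0.3]
finger_gap: 0.818
```

>>> send_rows --increments '[[[0.0001, 0.0015, 0], [0, 0, 0]], [[0, 0, 0], [0, 0, 0]]]'

```text
t: 8.48
ee_pos: [0.5096, 0.0762, 0.0112]
ee_rot: [[0.994, -0.001, 0.11], [-0.11, -0.001, 0.994], [-0.001, -1.0, -0.002]]
wrist_force: [-1.4, -9.0, 0.8]
finger_gap: 0.82
```

>>> send_rows --increments '[[[0.0001, 0.001, 0], [0, 0, 0]], [[0, 0, 0], [0, 0, 0]]]'

```text
t: 8.72
ee_pos: [0.5096, 0.0763, 0.0113]
ee_rot: [[0.994, -0.001, 0.11], [-0.11, -0.003, 0.994], [-0.001, -1.0, -0.003]]
wrist_force: [-1.6, -14.9, 1.6]
finger_gap: 0.822
```

>>> send_rows --increments '[[[-0.0011, -0.01, 0], [0, 0, 0]], [[-0.003, -0.03, 0.0], [0, 0, 0]], [[0, 0, 0.05], [0, 0, 0]], [[0, 0, 0.05], [0, 0, 0]], [[0, 0, 0.05], [0, 0, 0]], [[-0.03, -0.05, 0.03], [0, 0, 0]], [[-0.03, -0.05, 0], [0, 0, 0]], [[-0.03, -0.05, 0], [0, 0, 0]], [[-0.03, -0.05, 0], [0, 0, 0]], [[0, -0.05, 0], [0, 0, 0]]]'

```text
t: 9.98
ee_pos: [0.3847, -0.2097, 0.1898]
ee_rot: [[0.994, -0.001, 0.111], [-0.111, 0.001, 0.994], [-0.001, -1.0, 0.001]]
wrist_force: [1.8, 0.1, -0.4]
finger_gap: 0.821
```

```bash
python3 - <<'E'
from fit import *
S=cap("scene");T=cap("top");s=monitor.observe(); print(s["ee_pos"],s["t"])
import pickle; pickle.dump((T,S),open("c1.pkl","wb"))
a=crop(T,140,145,110,95,3.6,"k.png");b=crop(S,240,150,100,90,3.8,"j.png");sheet([a,b],"l.png")
E
```

```text
[ 0.38808106 -0.21414932  0.19056123] 10.075
```

View pics/l.png

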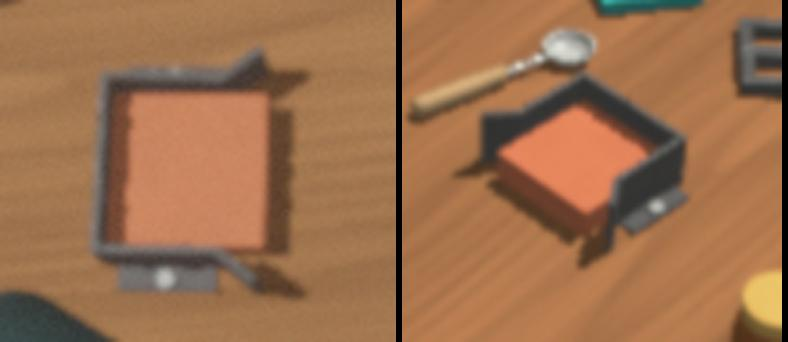

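```bash
python3 - <<'E'
from fit import *
import pickle
T,S=pickle.load(open("c1.pkl","rb"))
ims=[]
for q in [(.548,.4055,.645)]:
    for c in (T,S):
        u=proj(c,world(GRATE,q)[0]); m=u.mean(0).astype(int)
        ims.append(crop(c,m[0]-30,m[1]-32,60,64,6.5,"x.png",u))
sheet(ims,"m.png")
E
```

```text
(no output)
```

View pics/m.png

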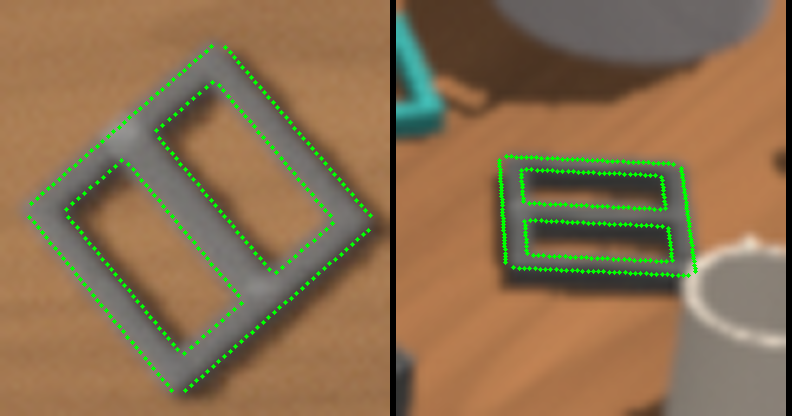

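>>> send_rows --increments '[[[0.02, 0.055, 0], [0, 0, -0.0679]], [[0.02, 0.055, 0], [0, 0, -0.0679]], [[0.02, 0.055, 0], [0, 0, -0.0679]], [[0.02, 0.055, 0], [0, 0, -0.0679]], [[0.02, 0.055, 0], [0, 0, -0.0679]], [[0.02, 0.055, 0], [0, 0, -0.0679]], [[0.0067, 0.0483, 0], [0, 0, -0.0679]], [[0.0067, 0.0483, 0], [0, 0, -0.0679]], [[0.0067, 0.0483, 0], [0, 0, -0.0679]], [[0.0067, 0.0483, 0], [0, 0, -0.0679]], [[0.0067, 0.0483, 0], [0, 0, -0.0679]], [[0.0067, 0.0483, 0], [0, 0, -0.0679]], [[0, 0, 0], [0, 0, 0]], [[0, 0, 0], [0, 0, 0]]]' --gripper 0.034

```text
t: 11.82
ee_pos: [0.5463, 0.4105, 0.1893]
ee_rot: [[0.603, -0.001, 0.798], [-0.798, -0.001, 0.603], [-0.0, -1.0, -0.002]]
wrist_force: [-0.4, -0.4, 0.3]
finger_gap: 0.4
```

>>> send_rows --increments '[[[0.0017, -0.005, -0.04], [0, 0, 0]], [[0, 0, -0.04], [0, 0, 0]], [[0, 0, -0.04], [0, 0, 0]], [[0, 0, -0.02], [0, 0, 0]], [[0, 0, 0], [0, 0, 0]]]'

```text
t: 12.45
ee_pos: [0.5481, 0.4041, 0.0487]
ee_rot: [[0.601, -0.003, 0.799], [-0.799, -0.002, 0.601], [-0.0, -1.0, -0.003]]
wrist_force: [0.4, 0.4, -0.0]
finger_gap: 0.397
```

```bash
python3 - <<'E'
from fit import *
T=cap("top");S=cap("scene");s=monitor.observe();p=np.array(s["ee_pos"]);print(p)
q=[p-[0,0,k] for k in (0,.008,.034)]
a=crop(T,60,150,80,70,4.8,"x.png",proj(T,q)); b=crop(S,310,120,80,75,4.8,"y.png",proj(S,q))
sheet([a,b],"n.png")
E
```

```text
[0.55003223 0.40564107 0.05121722]
```

View pics/n.png

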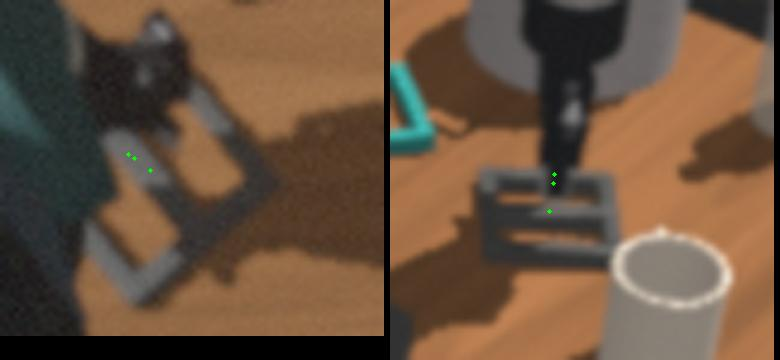

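>>> send_rows --increments '[[[0, 0, -0.015], [0, 0, 0]], [[0, 0, -0.012], [0, 0, 0]], [[0, 0, 0], [0, 0, 0]]]'

```text
t: 12.92
ee_pos: [0.5481, 0.4049, 0.0215]
ee_rot: [[0.602, -0.002, 0.799], [-0.799, -0.001, 0.602], [-0.0, -1.0, -0.003]]
wrist_force: [-0.6, -0.7, 0.1]
finger_gap: 0.401
```

```bash
python3 - <<'E'
from fit import *
for i in range(4):
    s=monitor.observe();print(np.round(s["ee_pos"],4),np.round(s["wrist_force"],2))
S=cap("scene");s=monitor.observe();p=np.array(s["ee_pos"]);print(p)
crop(S,310,120,80,75,7,"n.png")
E
```

```text
[0.5481 0.4049 0.0215] [-0.56 -0.67  0.07]
[0.5481 0.4049 0.0215] [-0.56 -0.67  0.07]
[0.5481 0.4049 0.0215] [-0.56 -0.67  0.07]
[0.5481 0.4049 0.0215] [-0.56 -0.67  0.07]
[0.54855043 0.40516924 0.02207438]
```

View pics/n.png

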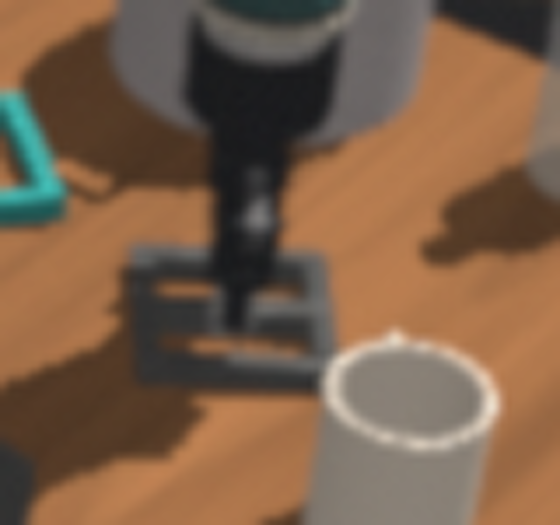

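>>> send_rows --increments '[[[0, 0, -0.006], [0, 0, 0]], [[0, 0, -0.0045], [0, 0, 0]], [[0, 0, 0], [0, 0, 0]]]'

```text
t: 13.35
ee_pos: [0.5488, 0.4053, 0.0119]
ee_rot: [[0.602, -0.001, 0.799], [-0.799, -0.0, 0.602], [-0.0, -1.0, -0.001]]
wrist_force: [0.9, -0.1, 0.3]
finger_gap: 0.397
```

>>> send_rows --increments '[[[0, 0, 0], [0, 0, 0]], [[0, 0, 0], [0, 0, 0]], [[0, 0, 0], [0, 0, 0]], [[0, 0, 0], [0, 0, 0]]]' --gripper 0.0

```text
t: 13.85
ee_pos: [0.5492, 0.4057, 0.0127]
ee_rot: [[0.602, 0.0, 0.799], [-0.799, 0.0, 0.602], [-0.0, -1.0, 0.0]]
wrist_force: [-1.8, 0.9, 3.4]
finger_gap: 0.166
```

>>> send_rows --increments '[[[0, 0, 0.01], [0, 0, 0]], [[0, 0, 0.02], [0, 0, 0]], [[0, 0, 0.03], [0, 0, 0]], [[0, 0, 0.03], [0, 0, 0]], [[0, 0, 0.0], [0, 0, 0]]]'

```text
t: 14.48
ee_pos: [0.5514, 0.4067, 0.1061]
ee_rot: [[0.602, 0.006, 0.799], [-0.799, 0.004, 0.602], [0.001, -1.0, 0.007]]
wrist_force: [-0.3, 0.4, -4.8]
finger_gap: 0.17
```

```bash
python3 - <<'E'
from fit import *
T=cap("top");S=cap("scene");s=monitor.observe();p=np.array(s["ee_pos"]);print(p,s["finger_gap"],s["wrist_force"],s["moment"])
a=crop(T,60,150,80,70,4.8,"x.png"); b=crop(S,310,100,80,85,4.8,"y.png")
sheet([a,b],"o.png")
E
```

```text
[0.54898449 0.40530837 0.10246717] 0.16642307063941092 [-0.51261351 -1.12044077 -4.13530777] [-0.02735117  0.07829814  0.01767073]
```

View pics/o.png

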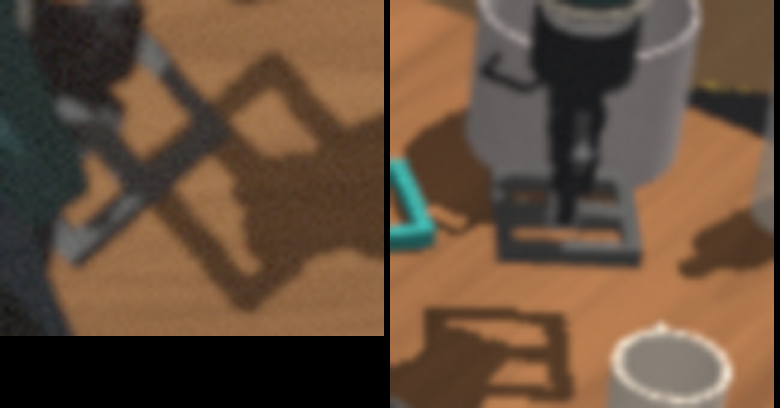

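```bash
python3 - <<'E'
from fit import *
import pickle
T,S=pickle.load(open("c1.pkl","rb"))
np.set_printoptions(precision=4,suppress=True)
B=BRICK
for nm,c in (("T",T),("S",S)):
    # S: drop the edge hidden by the right wall (local y=-.055) 
    sg=B if nm=="T" else [B[1],B[2],B[3]]
    q,v=mfit([c],sg,(.503,.141,1.46),r=.008,ra=.06); print(nm,q,v)
    crop(c,*(np.array(proj(c,[[.503,.141,.03]])[0]).astype(int)-[40,40]),80,80,4.9,f"p{nm}.png",proj(c,world(sg,q)[0]))
sheet([cv2.imread("pics/pT.png"),cv2.imread("pics/pS.png")],"p.png")
E
```

```text
T [0.503  0.1424 1.4581] 16.392627555130566
S [0.5013 0.1418 1.4798] 24.876885525060672
```

View pics/p.png

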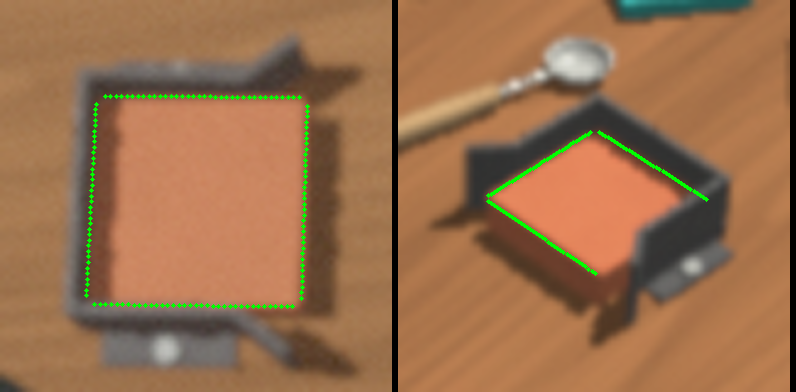

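>>> send_rows --increments '[[[-0.0058, -0.0329, 0.01], [0, 0, 0.1017]], [[-0.0058, -0.0329, 0.01], [0, 0, 0.1017]], [[-0.0058, -0.0329, 0], [0, 0, 0.1017]], [[-0.0058, -0.0329, 0], [0, 0, 0.1017]], [[-0.0058, -0.0329, 0], [0, 0, 0.1017]], [[-0.0058, -0.0329, 0], [0, 0, 0.1017]], [[-0.0058, -0.0329, 0], [0, 0, 0.1017]], [[-0.0058, -0.0329, 0], [0, 0, 0.1017]], [[0, 0, 0], [0, 0, 0]], [[0, 0, 0], [0, 0, 0]], [[0, 0, 0], [0, 0, 0]]]'

```text
t: 15.95
ee_pos: [0.5028, 0.143, 0.122]
ee_rot: [[0.994, -0.0, 0.111], [-0.111, 0.0, 0.994], [-0.0, -1.0, 0.0]]
wrist_force: [0.1, 0.8, -3.7]
finger_gap: 0.168
```

```bash
python3 - <<'E'
from fit import *
S=cap("scene");s=monitor.observe();p=np.array(s["ee_pos"]);R=np.array(s["ee_rot"]);print(p,s["finger_gap"],s["wrist_force"],s["moment"],np.arctan2(R[1,0],R[0,0]))
crop(S,240,100,110,110,5,"q.png")
E
```

```text
[0.50280831 0.14301964 0.12209864] 0.1698925800996611 [-0.17788414  0.2240179  -4.12973572] [-0.01774783  0.00251045  0.01011188] -0.11110615891306873
```

View pics/q.png

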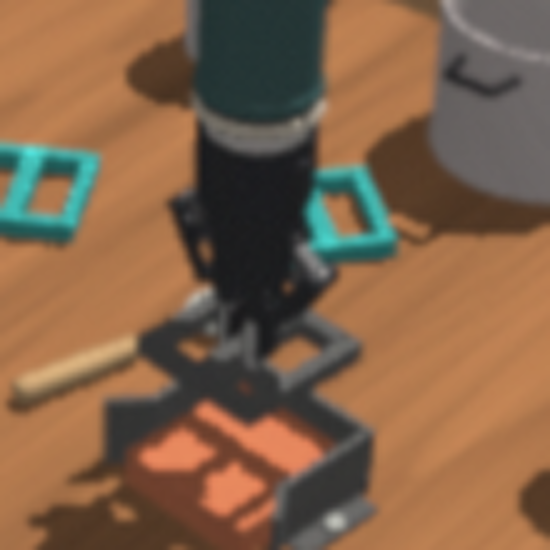

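```bash
python3 - <<'E'
from fit import *
S=cap("scene")
q=(.5028,.143,1.46)
print(rel(q,(.5025,.1424,1.46)))
im=crop(S,255,130,80,60,8,"r.png",proj(S,world(GRATE,q,.1095)[0]))
crop(S,255,130,80,60,8,"r2.png")
E
```

```text
[ 0.00062949 -0.00023182  0.        ]
```

View pics/r.png

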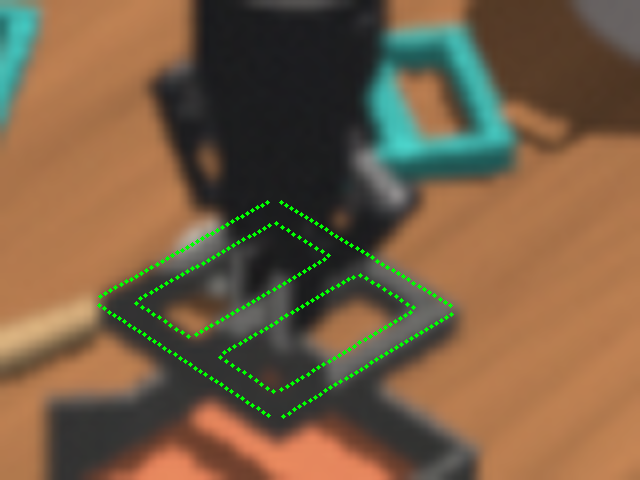

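View pics/r2.png

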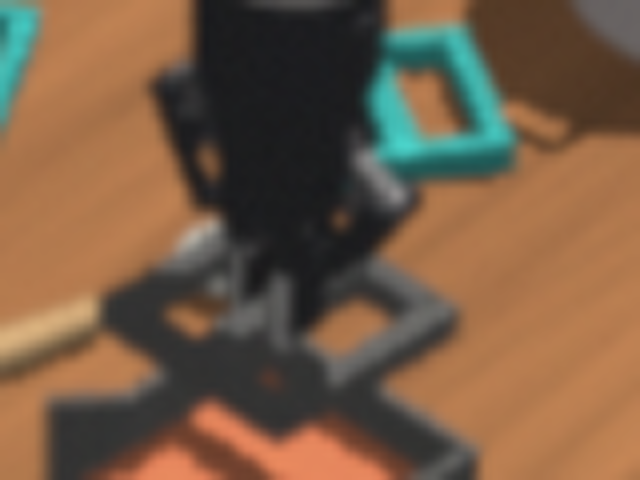

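>>> send_rows --increments '[[[-0.0003, -0.0006, -0.02], [0, 0, 0]], [[0, 0, -0.02], [0, 0, 0]], [[0, 0, -0.015], [0, 0, 0]], [[0, 0, -0.01], [0, 0, 0]], [[0, 0, -0.006], [0, 0, 0]], [[0, 0, -0.003], [0, 0, 0]], [[0, 0, 0], [0, 0, 0]], [[0, 0, 0], [0, 0, 0]]]'

```text
t: 17.05
ee_pos: [0.5028, 0.1417, 0.0488]
ee_rot: [[0.994, 0.001, 0.111], [-0.111, 0.0, 0.994], [0.001, -1.0, 0.0]]
wrist_force: [-0.3, -1.0, -3.6]
finger_gap: 0.166
```

```bash
python3 - <<'E'
from fit import *
S=cap("scene");s=monitor.observe();print(s["ee_pos"],s["wrist_force"])
crop(S,240,120,110,90,7,"s.png",proj(S,world(GRATE,(.5025,.1424,1.46),.033)[0]))
E
```

```text
[0.50279493 0.1417183  0.04875051] [-0.40881654 -0.49440816 -4.53284981]
```

View pics/s.png

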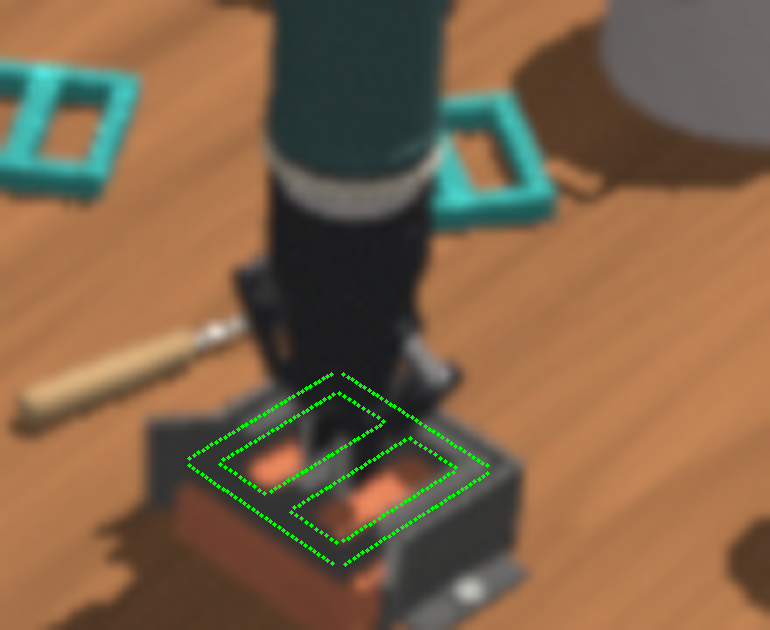

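>>> send_rows --increments '[[[-0.0002, 0.0006, -0.002], [0, 0, 0]], [[0, 0, -0.0015], [0, 0, 0]], [[0, 0, 0], [0, 0, 0]]]'

```text
t: 17.48
ee_pos: [0.502, 0.1422, 0.0447]
ee_rot: [[0.994, -0.001, 0.111], [-0.111, -0.0, 0.994], [-0.0, -1.0, -0.0]]
wrist_force: [-1.0, -0.8, -4.0]
finger_gap: 0.164
```

>>> send_rows --increments '[[[0, 0, -0.001], [0, 0, 0]], [[0, 0, 0], [0, 0, 0]]]'

```text
t: 17.73
ee_pos: [0.5022, 0.1422, 0.0438]
ee_rot: [[0.994, -0.0, 0.111], [-0.111, -0.0, 0.994], [-0.0, -1.0, -0.0]]
wrist_force: [-0.3, 1.2, -4.1]
finger_gap: 0.165
```

>>> send_rows --increments '[[[0, 0, -0.001], [0, 0, 0]], [[0, 0, 0], [0, 0, 0]]]'

```text
t: 17.98
ee_pos: [0.5022, 0.1422, 0.0428]
ee_rot: [[0.994, -0.0, 0.111], [-0.111, -0.0, 0.994], [-0.0, -1.0, -0.0]]
wrist_force: [-0.0, -0.0, -4.4]
finger_gap: 0.164
```

>>> send_rows --increments '[[[0, 0, -0.001], [0, 0, 0]], [[0, 0, 0], [0, 0, 0]]]'

```text
t: 18.23
ee_pos: [0.5023, 0.1422, 0.0427]
ee_rot: [[0.994, 0.0, 0.111], [-0.111, 0.0, 0.994], [0.0, -1.0, 0.0]]
wrist_force: [-3.1, 0.1, 5.6]
finger_gap: 0.167
```

>>> send_rows --increments '[[[0, 0, 0], [0, 0, 0]], [[0, 0, 0], [0, 0, 0]], [[0, 0, 0], [0, 0, 0]], [[0, 0, 0], [0, 0, 0]]]' --gripper 0.034

```text
t: 18.73
ee_pos: [0.5023, 0.1423, 0.0418]
ee_rot: [[0.994, -0.0, 0.111], [-0.111, 0.0, 0.994], [-0.0, -1.0, 0.0]]
wrist_force: [-0.7, -0.4, -0.5]
finger_gap: 0.402
```

>>> send_rows --increments '[[[0, 0, 0.01], [0, 0, 0]], [[0, 0, 0.02], [0, 0, 0]], [[0, 0, 0.04], [0, 0, 0]], [[0, 0, 0.05], [0, 0, 0]], [[0, 0, 0.04], [0, 0, 0]], [[0, -0.06, 0], [0, 0, 0]], [[0, -0.06, 0], [0, 0, 0]], [[0, -0.06, 0], [0, 0, 0]], [[0, -0.06, 0], [0, 0, 0]], [[0, -0.06, 0], [0, 0, 0]], [[0, -0.06, 0], [0, 0, 0]]]'

```text
t: 20.1
ee_pos: [0.502, -0.2197, 0.2027]
ee_rot: [[0.994, 0.001, 0.112], [-0.112, -0.0, 0.994], [0.001, -1.0, -0.0]]
wrist_force: [1.5, 0.9, 0.6]
finger_gap: 0.4
```

```bash
python3 - <<'E'
from fit import *
import pickle
S=cap("scene");T=cap("top");s=monitor.observe(); print(s["ee_pos"],s["t"])
pickle.dump((T,S),open("c2.pkl","wb"))
q=(.5025,.1424,1.46)
a=crop(T,155,155,80,75,4.9,"k.png",proj(T,world(GRATE,q,.03)[0]));b=crop(S,255,155,80,75,4.9,"j.png",proj(S,world(GRATE,q,.03)[0]));
c=crop(T,155,155,80,75,4.9,"k.png");sheet([a,b],"l.png")
crop(T,155,155,80,75,8,"k.png")
E
```

```text
[ 0.50287905 -0.22394461  0.20289381] 20.2
```

View pics/l.png

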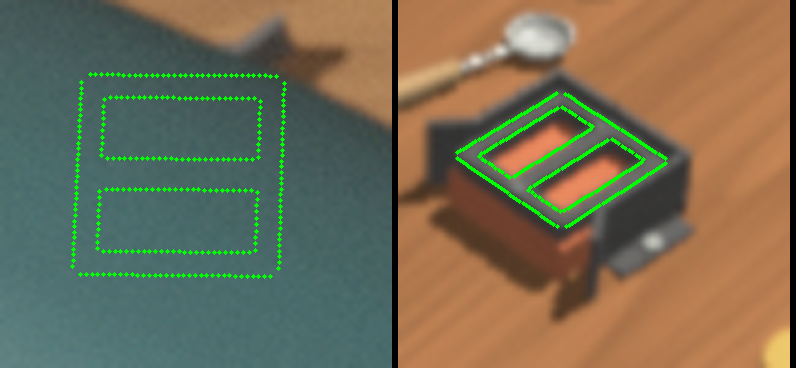

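View pics/k.png

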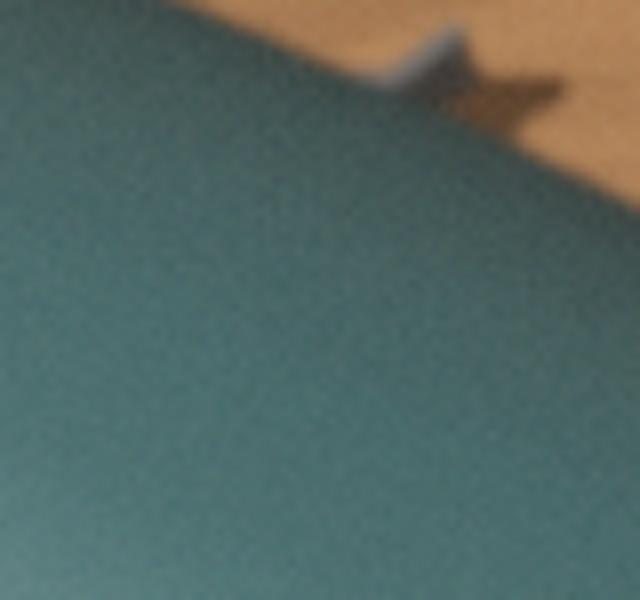

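```bash
python3 - <<'E'
from fit import *
import pickle
T,S=pickle.load(open("c0.pkl","rb"))
K=circ(.011,.034,16)
ims=[]
for q in [(.5247,-.3875,0),(.5275,-.389,0)]:
    for c in (T,S):
        u=np.vstack([proj(c,world(PLATE,q)[0]),proj(c,world(K,q)[0])]); m=proj(c,[[.526,-.388,.01]])[0].astype(int)
        ims.append(crop(c,m[0]-32,m[1]-32,64,64,4.5,"x.png",u))
cv2.imwrite("pics/u.png",np.vstack([np.hstack(ims[:2]),np.hstack(ims[2:])]))
for nm,c in (("T",T),("S",S)):
    q,v=mfit([c],PLATE,(.526,-.388,0),r=.006); print(nm,q,v)
E
```

```text
T [ 0.5246888  -0.38761589 -0.09077487] 8.842581166305143
S [ 0.52927009 -0.38980571 -0.00904934] 12.828708788532014
```

View pics/u.png

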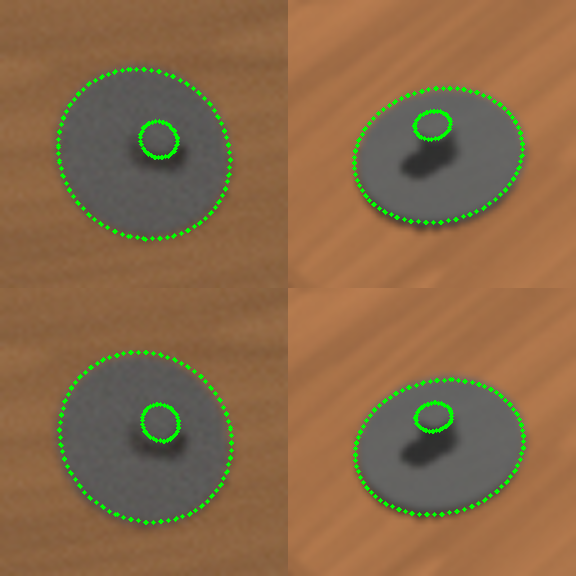

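>>> send_rows --increments '[[[0.0055, -0.041, 0], [0, 0, 0]], [[0.0055, -0.041, 0], [0, 0, 0]], [[0.0055, -0.041, -0.02], [0, 0, 0]], [[0.0055, -0.041, -0.04], [0, 0, 0]], [[0, 0, -0.04], [0, 0, 0]], [[0, 0, -0.03], [0, 0, 0]], [[0, 0, -0.02], [0, 0, 0]], [[0, 0, 0], [0, 0, 0]], [[0, 0, 0], [0, 0, 0]]]' --gripper 0.04

```text
t: 21.32
ee_pos: [0.5249, -0.3818, 0.053]
ee_rot: [[0.994, 0.001, 0.111], [-0.111, -0.001, 0.994], [0.001, -1.0, -0.001]]
wrist_force: [0.2, 0.4, -0.3]
finger_gap: 0.471
```

```bash
python3 - <<'E'
from fit import *
import pickle
S=cap("scene");T=cap("top");s=monitor.observe();p=np.array(s["ee_pos"]); print(p,s["t"])
pickle.dump((T,S),open("c3.pkl","wb"))
q=[p-[0,0,k] for k in (0,.008,p[2]-.006)]
q=(.5025,.1424,1.46)
k=[p,p-[0,0,.008],p*[1,1,0]+[0,0,.034],p*[1,1,0]+[0,0,.006]]
a=crop(S,145,225,75,90,5,"x.png",proj(S,k));b=crop(T,155,155,80,75,5,"k.png",proj(T,world(GRATE,q,.03)[0]));sheet([a,b],"v.png")
sheet([crop(T,155,155,80,75,5,"k.png"),crop(T,350,130,75,75,5,"y.png",proj(T,k))],"v2.png")
E
```

```text
[ 0.52511879 -0.38220492  0.05339928] 21.425
```

View pics/v.png

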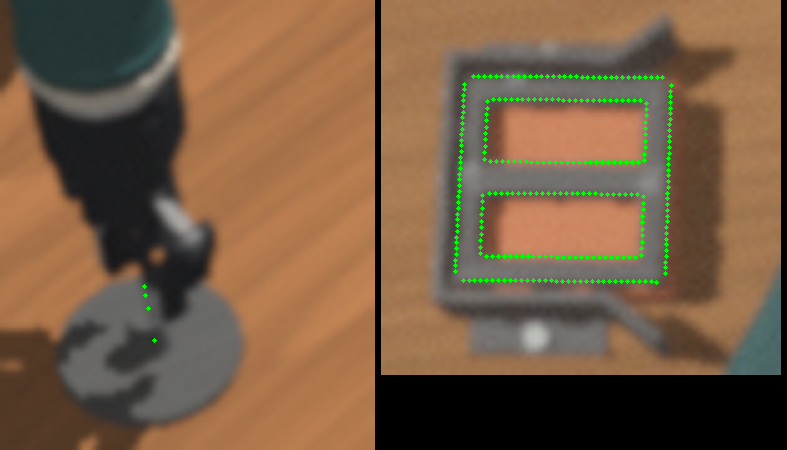

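View pics/v2.png

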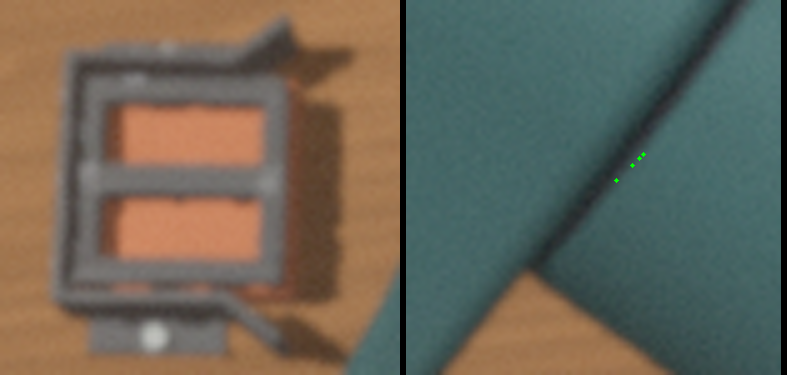

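```bash
python3 - <<'E'
from fit import *
import pickle
np.set_printoptions(precision=4,suppress=True)
T,S=pickle.load(open("c3.pkl","rb"))
T1,S1=pickle.load(open("c1.pkl","rb"))
T2,S2=pickle.load(open("c2.pkl","rb"))
G=GRATE[4:]
for nm,c in(("T",T),("S",S2)):
    for g in (GRATE,G): print(nm,mfit([c],g,(.5025,.1424,1.46),.03,r=.005,ra=.04))
print(mfit([T1],BRICK,(.503,.1424,1.46),r=.004,ra=.04))
print(mfit([S],PLATE,(.525,-.388,0),r=.005))
E
```

```text
T (array([0.5009, 0.142 , 1.4449]), np.float64(10.325898740617484))
T (array([0.4991, 0.1437, 1.4436]), np.float64(12.229188330063465))
S (array([0.5025, 0.1438, 1.4473]), np.float64(13.138364677207798))
S (array([0.5129, 0.1305, 1.424 ]), np.float64(17.36951939801559))
(array([0.503 , 0.1424, 1.4581]), np.float64(16.392629251243253))
(array([ 0.5301, -0.3884,  0.0297]), np.float64(10.654604541002152))
```

>>> send_rows --increments '[[[0, -0.0055, 0], [0, 0, 0]], [[0, 0, -0.012], [0, 0, 0]], [[0, 0, 0], [0, 0, 0]], [[0, 0, 0], [0, 0, 0]]]'

```text
t: 21.92
ee_pos: [0.524, -0.387, 0.0394]
ee_rot: [[0.994, -0.001, 0.111], [-0.111, 0.001, 0.994], [-0.001, -1.0, 0.001]]
wrist_force: [-0.7, -0.3, -0.7]
finger_gap: 0.468
```

```bash
python3 - <<'E'
from fit import *
S=cap("scene");s=monitor.observe();p=np.array(s["ee_pos"]); print(p,s["t"])
crop(S,145,225,75,80,7.5,"x.png",proj(S,world(circ(.011,.034,16)+PLATE,(.525,-.388,0))[0]))
E
```

```text
[ 0.52414132 -0.38710442  0.03964348] 21.975
```

View pics/x.png

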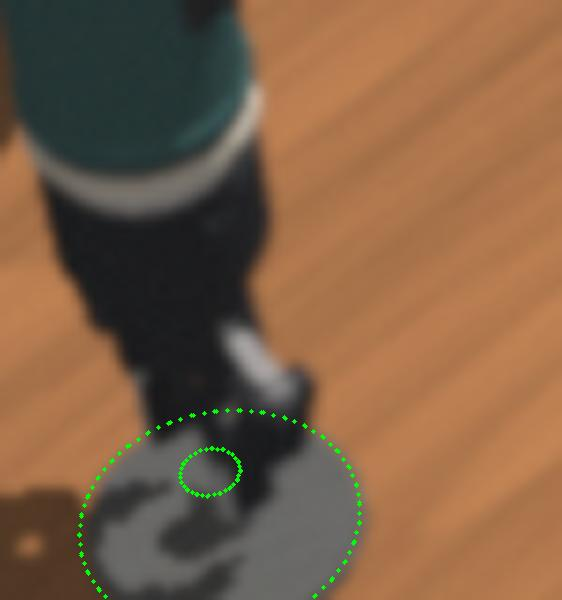

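>>> send_rows --increments '[[[0.0006, -0.001, -0.008], [0, 0, 0]], [[0, 0, -0.008], [0, 0, 0]], [[0, 0, -0.004], [0, 0, 0]], [[0, 0, 0], [0, 0, 0]], [[0, 0, 0], [0, 0, 0]]]'

```text
t: 22.6
ee_pos: [0.5249, -0.3883, 0.0199]
ee_rot: [[0.994, 0.0, 0.111], [-0.111, -0.0, 0.994], [0.0, -1.0, -0.0]]
wrist_force: [-0.1, 0.8, -0.3]
finger_gap: 0.468
```

>>> send_rows --increments '[[[0, 0, 0], [0, 0, 0]], [[0, 0, 0], [0, 0, 0]], [[0, 0, 0], [0, 0, 0]], [[0, 0, 0], [0, 0, 0]]]' --gripper 0.0

```text
t: 23.1
ee_pos: [0.5253, -0.3886, 0.0205]
ee_rot: [[0.994, 0.001, 0.111], [-0.111, -0.001, 0.994], [0.001, -1.0, -0.001]]
wrist_force: [0.6, 1.3, 5.5]
finger_gap: 0.224
```

>>> send_rows --increments '[[[0, 0, 0.01], [0, 0, 0]], [[0, 0, 0.02], [0, 0, 0]], [[0, 0, 0.04], [0, 0, 0]], [[0, 0.02, 0.04], [0, 0, 0]], [[-0.0023, 0.04, 0], [0, 0, 0]], [[-0.0023, 0.05, 0], [0, 0, 0]], [[-0.0023, 0.05, 0], [0, 0, 0]], [[-0.0023, 0.05, 0], [0, 0, 0]], [[-0.0023, 0.05, 0], [0, 0, 0]], [[-0.0023, 0.05, 0], [0, 0, 0]], [[-0.0023, 0.05, 0], [0, 0, 0]], [[-0.0023, 0.05, 0], [0, 0, 0]], [[-0.0023, 0.05, 0], [0, 0, 0]], [[-0.0023, 0.04, 0], [0, 0, 0]], [[0, 0.02, 0], [0, 0, 0]], [[0, 0.011, 0], [0, 0, 0]], [[0, 0, 0], [0, 0, 0]], [[0, 0, 0], [0, 0, 0]]]'

```text
t: 25.35
ee_pos: [0.5019, 0.1419, 0.13]
ee_rot: [[0.994, -0.0, 0.112], [-0.112, -0.0, 0.994], [-0.0, -1.0, -0.0]]
wrist_force: [-0.2, 0.5, -3.8]
finger_gap: 0.226
```

```bash
python3 - <<'E'
from fit import *
S=cap("scene");s=monitor.observe();p=np.array(s["ee_pos"]); print(p,s["t"],s["finger_gap"],s["wrist_force"],s["moment"])
crop(S,240,100,110,110,5,"w.png",proj(S,world(PLATE,(p[0],p[1],0),p[2]-.0205)[0]))
E
```

```text
[0.50186945 0.14184645 0.12995076] 25.4 0.2261503791492035 [-0.05569565  0.71809976 -4.22966481] [ 0.01682979 -0.03100453 -0.02063143]
```

View pics/w.png

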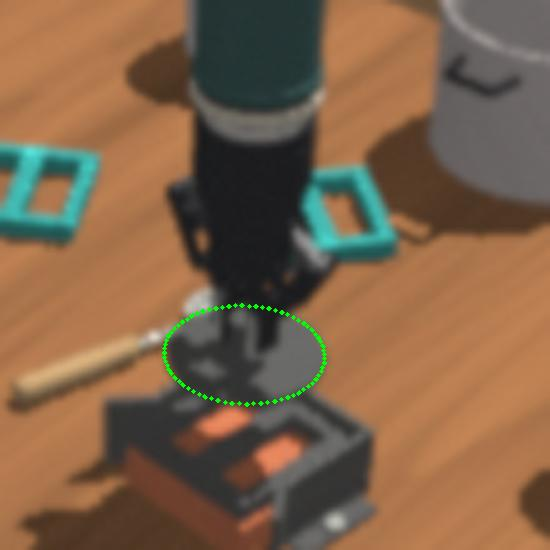

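>>> send_rows --increments '[[[0.0002, 0.0006, -0.02], [0, 0, 0]], [[0, 0, -0.015], [0, 0, 0]], [[0, 0, -0.012], [0, 0, 0]], [[0, 0, -0.007], [0, 0, 0]], [[0, 0, -0.004], [0, 0, 0]], [[0, 0, -0.002], [0, 0, 0]], [[0, 0, 0], [0, 0, 0]], [[0, 0, 0], [0, 0, 0]]]'

```text
t: 26.4
ee_pos: [0.5023, 0.1434, 0.0702]
ee_rot: [[0.994, 0.001, 0.111], [-0.111, 0.0, 0.994], [0.001, -1.0, 0.0]]
wrist_force: [-0.2, -0.2, -3.7]
finger_gap: 0.223
```

```bash
python3 - <<'E'
from fit import *
S=cap("scene");s=monitor.observe();p=np.array(s["ee_pos"]); print(p,s["t"],s["wrist_force"])
a=crop(S,255,140,80,75,4.9,"w.png",proj(S,world(PLATE,(p[0],p[1],0),p[2]-.0205)[0]))
b=crop(S,255,140,80,75,4.9,"w.png");sheet([a,b],"w.png")
E
```

```text
[0.50228577 0.14342889 0.0701711 ] 26.45 [ 0.64294883  1.12709063 -3.67275238]
```

View pics/w.png

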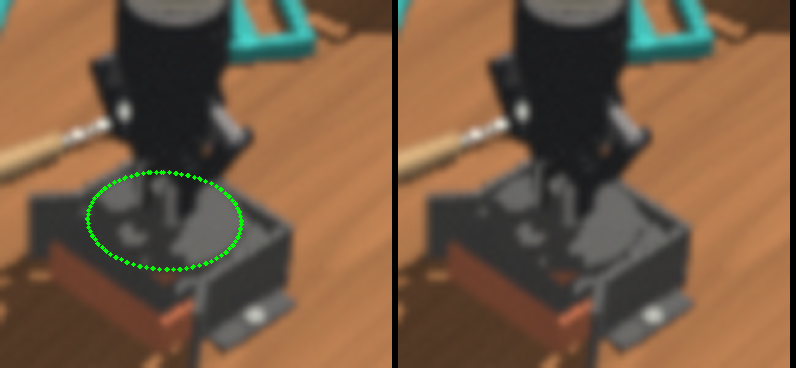

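>>> send_rows --increments '[[[-0.0003, -0.0008, -0.0015], [0, 0, 0]], [[0, 0, -0.001], [0, 0, 0]], [[0, 0, 0], [0, 0, 0]]]'

```text
t: 26.82
ee_pos: [0.5016, 0.1425, 0.0673]
ee_rot: [[0.994, -0.0, 0.111], [-0.111, -0.0, 0.994], [-0.0, -1.0, -0.0]]
wrist_force: [-0.5, -0.2, -4.8]
finger_gap: 0.225
```

>>> send_rows --increments '[[[0, 0, -0.001], [0, 0, 0]], [[0, 0, 0], [0, 0, 0]]]'

```text
t: 27.08
ee_pos: [0.5018, 0.1426, 0.0665]
ee_rot: [[0.994, 0.0, 0.111], [-0.111, 0.0, 0.994], [0.0, -1.0, 0.0]]
wrist_force: [-0.6, -0.4, -0.9]
finger_gap: 0.223
```

>>> send_rows --increments '[[[0, 0, -0.001], [0, 0, 0]], [[0, 0, 0], [0, 0, 0]]]'

```text
t: 27.32
ee_pos: [0.5018, 0.1426, 0.0664]
ee_rot: [[0.994, 0.0, 0.111], [-0.111, 0.0, 0.994], [0.0, -1.0, 0.0]]
wrist_force: [-3.4, -0.6, 9.8]
finger_gap: 0.223
```

>>> send_rows --increments '[[[0, 0, 0.0005], [0, 0, 0]], [[0, 0, 0], [0, 0, 0]], [[0, 0, 0], [0, 0, 0]], [[0, 0, 0], [0, 0, 0]]]' --gripper 0.04

```text
t: 27.82
ee_pos: [0.5018, 0.1426, 0.0658]
ee_rot: [[0.994, -0.0, 0.111], [-0.111, 0.0, 0.994], [-0.0, -1.0, 0.0]]
wrist_force: [0.8, -0.4, 0.6]
finger_gap: 0.47
```

>>> send_rows --increments '[[[0, 0, 0.01], [0, 0, 0]], [[0, 0, 0.02], [0, 0, 0]], [[0, 0, 0.04], [0, 0, 0]], [[0, 0, 0.05], [0, 0, 0]], [[-0.01, -0.06, 0], [0, 0, 0]], [[-0.01, -0.06, 0], [0, 0, 0]], [[-0.01, -0.06, 0], [0, 0, 0]], [[-0.01, -0.06, 0], [0, 0, 0]], [[-0.01, -0.06, 0], [0, 0, 0]], [[-0.01, -0.06, 0], [0, 0, 0]], [[0, -0.06, 0], [0, 0, 0]], [[0, -0.06, 0], [0, 0, 0]], [[0, 0, 0], [0, 0, 0]], [[0, 0, 0], [0, 0, 0]]]'

```text
t: 29.58
ee_pos: [0.4413, -0.3369, 0.1859]
ee_rot: [[0.994, -0.001, 0.112], [-0.112, 0.001, 0.994], [-0.001, -1.0, 0.001]]
wrist_force: [-1.0, 0.7, -0.0]
finger_gap: 0.466
```

```bash
python3 - <<'E'
from fit import *
import pickle
np.set_printoptions(precision=4,suppress=True)
S=cap("scene");T=cap("top");s=monitor.observe(); print(s["ee_pos"],s["t"])
pickle.dump((T,S),open("c4.pkl","wb"))
ims=[]
for c,u0,v0 in ((T,155,155),(S,255,150)):
    q,v=mfit([c],PLATE,(.502,.1425,0),.046,r=.006); g,_=mfit([c],GRATE[:4],(.502,.1425,1.455),.03,r=.004,ra=.03);print(q,v,g)
    ims.append(crop(c,u0,v0,80,75,4.9,"x.png",proj(c,world(PLATE,(.502,.1425,0),.046)[0])))
sheet(ims,"y.png")
sheet([crop(T,155,155,80,75,4.9,"x.png"),crop(S,255,150,80,75,4.9,"x.png")],"z.png")
E
```

```text
[ 0.4414 -0.3358  0.1859] 29.675
[ 0.5126  0.1513 -0.079 ] 5.682277622687284 [0.5027 0.1494 1.4668]
[0.4891 0.1592 0.0081] 9.03641462861027 [0.5043 0.1442 1.4235]
```

View pics/y.png

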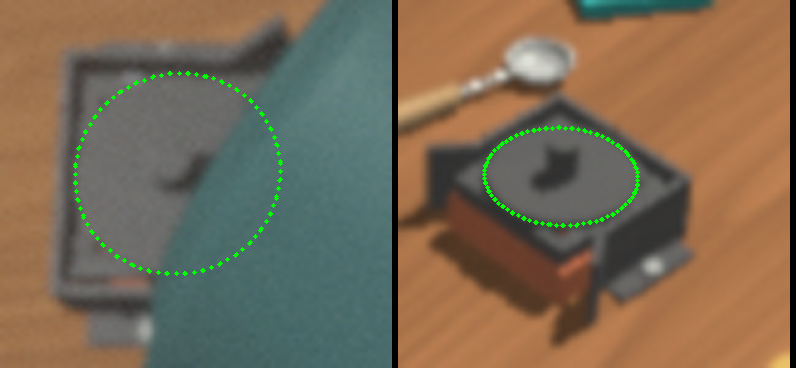

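View pics/z.png

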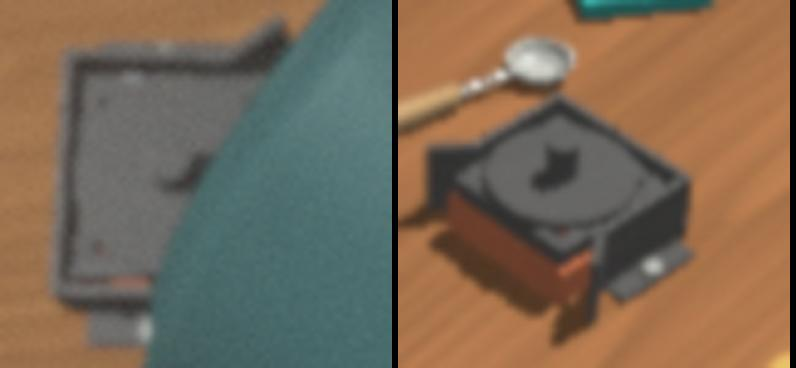

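>>> send_rows --increments '[[[0.02, -0.05, -0.02], [0, 0, 0]], [[0.02, -0.05, -0.02], [0, 0, 0]], [[0.02, -0.03, 0], [0, 0, 0]], [[0, 0, 0], [0, 0, 0]], [[0, 0, 0], [0, 0, 0]]]'

```text
t: 30.3
ee_pos: [0.5016, -0.4654, 0.1457]
ee_rot: [[0.994, -0.001, 0.11], [-0.11, 0.002, 0.994], [-0.001, -1.0, 0.001]]
wrist_force: [-0.5, 0.6, 0.5]
finger_gap: 0.468
```

```bash
python3 - <<'E'
from fit import *
import pickle
np.set_printoptions(precision=4,suppress=True)
S=cap("scene");T=cap("top")
pickle.dump((T,S),open("c5.pkl","wb"))
a=crop(T,155,155,80,75,5,"x.png",proj(T,np.vstack([world(GRATE[:4],(.502,.1425,1.455),.03)[0],world(PLATE,(.502,.1425,0),.046)[0]])))
sheet([a,crop(T,155,155,80,75,5,"x.png")],"z.png")
cv2.imwrite("pics/full.png",np.hstack([cv2.resize(cv2.cvtColor(c["pixels"],cv2.COLOR_RGB2BGR),(400,300)) for c in (T,S)]))
E
```

```text
(no output)
```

View pics/z.png

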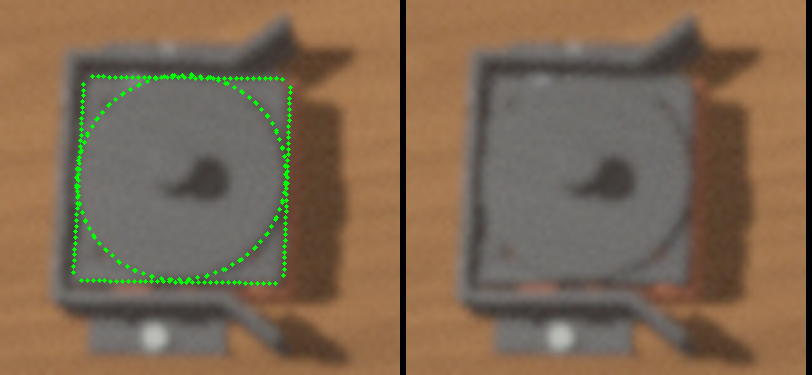

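View pics/full.png

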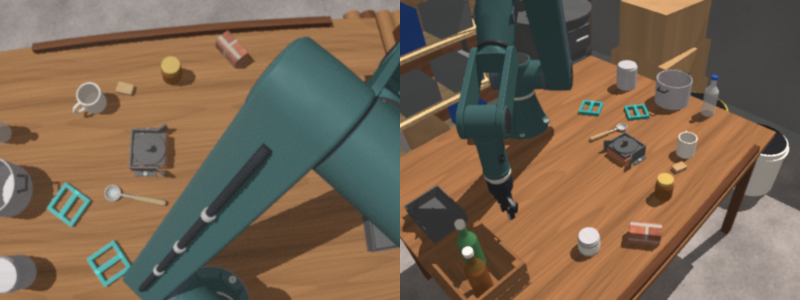

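```bash
python3 - <<'E'
from fit import *
import pickle
T,S=pickle.load(open("c5.pkl","rb"))
o=[]
for c,u,v in ((T,160,160),(S,260,160)):
    d=dict(c); p=c["pixels"].astype(float); d["pixels"]=np.clip((cv2.GaussianBlur(p,(0,0),.6)-40)*2.6,0,255).astype(np.uint8)
    o.append(crop(d,u,v,66,66,6,"x.png"))
    o.append(crop(d,u,v,66,66,6,"x.png",proj(c,world(PLATE,(.502,.1425,0),.046)[0])))
cv2.imwrite("pics/en.png",np.vstack([np.hstack(o[:2]),np.hstack(o[2:])])[:,:])
im=cv2.imread("pics/en.png");cv2.imwrite("pics/en.png",cv2.resize(im,(600,600),interpolation=cv2.INTER_AREA))
E
```

```text
(no output)
```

View pics/en.png

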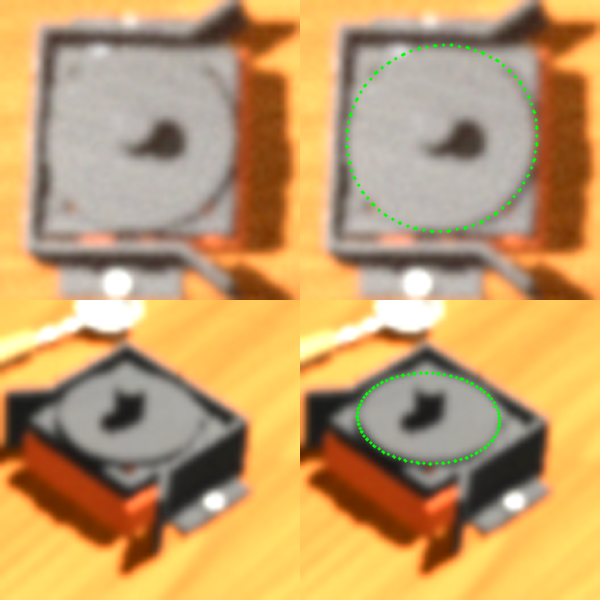

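```bash
python3 - <<'E'
from workcell import workorder, monitor
print(monitor.observe()["t"]); print(workorder.close_job())
E
```

```text
30.4
the job is handed in; nothing more can be done
None
```

The hob is made up and I handed the job in at about 30.4 s of the 72 s allowed. No verdict was reported.

- **Brick:** I pushed it flat with both fingers. This squared it, and I kept going until it stopped against the back wall at about 15 N.
- **Grate:** I took the dark grate at top-view pixel (92, 187) by its middle bar and set it on the brick in 1 mm steps. Contact showed as the wrist force going from about 4 N hanging to 6 N pressing.
- **Hotplate:** I took it by the knob and set it on the grate the same way, with about 10 N at contact.

**Last checks:**
- In both views the brick, grate and hotplate outlines agree with one centre, at about x 0.502, y 0.1425 m, to within about 2 mm.
- The stack looks level and square, and the arm is well clear of it.
- By eye in the final pictures, the spoon, mug, tin, jar and matchbox are where they were.

**Checks that failed or disagreed:**
- The automatic outline fit failed on the hotplate once it was in place, because dark iron on dark iron gives too little edge. It was off by 1–2 cm and disagreed between the views, so I judged that placing from outlines drawn over the pictures.
- The automatic fits also failed on the grate where it lay and on the brick while the arm hid it. I used measured corners and drawn outlines there instead.
- Before grasping, the two views disagreed by about 5 mm on the hotplate, most likely from its dark rim. I used the top view's position.

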